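Slide the spirit-lamp tray across the air slot into the extraction hood

TASK

Before the spirit lamp is lit its tray has to stand in the small extraction hood, but the full lamp stands at one end of the tray, and so loaded the tray would dip into the open air slot between the lab jack and the hood. Move the lamp to the middle of the tray and let go of it; then slide the tray from behind, level and straight, across the slot and under the hood's front apron until it rests gently and square against the stop at the back, with the snuffer cap still in it. Never let the tray tip into the slot or lift it off, keep the lamp upright, and do not knock the hood or disturb the other things on the bench.

Things in the scene. Friction and masses are not known exactly. Their poses are not given: they have to be found in the camera images.
- hood: Bench-top extraction hood, fixed, 262 x 198 x 341 mm high: white plinth, level aluminium deck at height 70 mm, clear cheeks (170 mm between the front posts), white roof. Origin: centre of its underside on the table. x axis: from the open front to the back, the way the tray is pushed; y across, z up. Deck x from -130 mm to the back stop at +115 mm
- hood_lip (a point): Middle of the front lip of the hood's deck, at deck height (70 mm); axes as the hood
- hood_stop (a point): Middle of the foot of the back stop's front face (16 mm high bar), at deck height, 245 mm behind the lip; axes as the hood. Two guide rails 12 mm high and 129 mm apart run up to it from 185 mm before it, where they flare to 143 mm apart
- lab_jack: Lab scissor jack, fixed, aluminium platform 220 x 125 mm with its top at 71.5 mm, 1.5 mm above the hood's deck. Origin: centre of its underside on the table; x axis towards the hood. A black knob on the end away from the hood, at 36 mm height. Between the platform's edge (x = +110 mm) and the hood's lip is an open air slot 86 to 92 mm wide
- tray_mid (a point): Centre of the inner floor of the loose steel tray on the jack. Tray 210 mm long (its x, towards the hood) x 110 mm wide (y) x 24 mm high, walls 2.5 mm, flat upright end walls (outer faces 105 mm from this point), 0.10 kg, sliding easily on two slick white strips underneath; this point is 4.5 mm above its underside. It is balanced when the lamp stands in its middle
- lamp_mid (a point): Centre, 36 mm above its foot, of the loose glass spirit lamp, 72 mm high, 0.24 kg: round body 72 mm across, sloping shoulders, a collar 28 mm across from 48 to 60 mm above the foot (grip it there from above), a wick up to 72 mm. It stands in the tray some 60 mm from its middle, at the leading or the trailing end
- snuffer_mid (a point): Centre of the loose glass snuffer cap of the lamp, 34 mm across, 31 mm high, standing in the tray at the end opposite to the lamp; it may stay there
- tape: Bystander: roll of tape lying flat, 96 mm across, 48 mm high; origin at the centre of its underside
- bung: Bystander: black rubber stopper, 26 mm; origin at the centre of its underside
- bung_small: Bystander: black rubber stopper, 22 mm; origin at the centre of its underside
- spoons: Bystander: nested measuring spoons, 143 x 46 x 13 mm; origin at its underside
- hood_apron (a point): Middle of the lower edge of the white front apron that hangs across the hood's mouth, 134 mm above the deck, 8 mm thick, right above the deck's front lip: the finished tray's tail lies 25 mm behind it, so a tool pushing from behind must lean (20 to 50 degrees, fingertips ahead) to pass below it
- tray: The same loose tray as a body; origin at the centre of its underside
- lamp: The same spirit lamp as a body; origin at the centre of its foot
Things that resemble listed ones, but are neither listed nor needed, are in the scene too. What is shaped like the part that bears snuffer_mid but yellow is not meant.

How it is judged:
By the outcome, as a careful person would: the job done as asked, in the order asked, and still so for the second after the job is handed in, with the robot touching nothing.
It also fails if it takes over 61 s, if anything falls off the work surface, if the arm or the gripper's body presses on something with over 40 N, if the wrist force passes 120 N, or if a joint passes its speed limit or range.

ROBOT

A 6-joint arm with a two-finger parallel gripper is mounted at the origin on a cart in front of the work surface, level with it; the furniture and walls round the work are solid. World frame = base frame: x ahead of the robot, y to its left, z up, the work surface at z = 0. Lengths are in m, angles in rad, forces in N, time in s.
With the tool pointing down it reaches from about 0.35 to 0.925 m from the base axis. Payload 6.4 kg.
Tool frame: the origin (TCP) lies midway between the tips of the shut fingers; the grasp point (between the pads) lies grip_depth behind it (grip_depth is the distance from the TCP to the grasp point, in m); z points along the fingers, y is the direction in which the jaws open and shut (so a half turn about z gives the same grasp; the last joint's range is limited). The gripper opens to 94 mm and grips with 3 to 60 N. Pads are 16 mm wide; open, the fingers measure 119 mm over their backs; the gripper's body (75 mm by 177 mm) begins 78 mm behind the grasp point.
Start: joints at [1.032, 0.245, 1.558, -0, 1.339, -0.174], TCP at [0.232, 0.607, 0.205] pointing down, gripper open.
Joint ranges: [-3.13, 3.13], [-1.02, 2.26], [0.13, 2.54], [-0.95, 4.09], [0.21, 2.88], [-2.74, 2.74]. Speed limits (rad/s): [2.57, 2.57, 3.14, 3.14, 3.14, 3.14].

INTERFACE

Orientations are given as a unit quaternion [x, y, z, w].
In Python, from plant import * gives the robot as it stands.
- The arm moves only by the tool jog_arm, never from a script. Its argument "motion" is a list of rows, each a list of 3 entries, a list of its own where there are three numbers: the finger opening in cm, from 0 to 9.4, then the shift along the world's x, y, z in cm, then the turn, a rotation vector about the world's x, y, z in degrees. In form: [[hand, [tx, ty, tz], [ax, ay, az]], ...]. A call has 1 to 8 rows; each row shifts and turns the pose as measured when the row begins; what a row does not reach is not made up. A row lasts 1/12 s, in which the tool goes at most 41.7 mm and 7.16 degrees, less where a joint would pass 70% of its speed; a pose out of reach is approached as far as the arm can. A call is refused whole if a number of a shift passes 4.17 or a number of a turn 7.16, either way. A call with a gripper value outside its range is refused whole. The fingers move at their own pace and stop on an object; "newtons" is the grip in N (left out, the last holds). Time passes only in rows, so rows that do not move let the fingers close. It gives the time, the measured TCP pose, the force and the opening at its end, in the units of the state.
- observe(): the state, without advancing time (a new reading comes with each control period).
- get_image(name): name is "scene" or "top" or "wrist"; returns a dict with "frame" (400x640x3 uint8, red, green, blue), "mtx" (3x3 intrinsics, pixels), "D" ([k1, k2, p1, p2, k3] as OpenCV has them; the pictures are not rectified), "R" (3x3) and "t" (3): a world point X has camera coordinates R X + t. Camera axes: x right, y down, z forward; pixel columns grow to the right and rows downward; lengths in m; the calibration is good to about 2 mm. A picture is of the moment at which its call begins. There is no depth.
- hand_in(): hands the job in, once; it reports no verdict.
The state is a dict: "time_s": time; "joint_positions": joint angles; "joint_vel": joint speeds; "effort": joint torques, N m; "tcp_pos": TCP position; "orientation": TCP orientation; "wrist_force": force on the tool from outside, world axes, zero at the start; "ft_torque": the same for the moment, N m; "finger_gap": finger opening in m.
Only numpy, scipy, OpenCV 4.12 (cv2) and the standard library are available. Lean on these libraries where they do the work, as an engineer would, in place of code of your own. Each camera call takes 0.05 s, during which the arm holds its last target.

## Working session

There is one attempt and no reset: what is moved stays moved. The work goes in short steps, Python scripts to look and compute and a tool call to move; the robot and the scene stay as the last step left them, time stands still between calls to the robot, and variables do not carry over. Pictures are saved under pics/ and viewed, and the job is handed in when it is done.

Besides the shell and the picture viewer there is one more tool, called after "Request:" by a JSON object that holds its "fn" and its "kwargs", one argument or row to a line. jog_arm: Moves the arm, as the interface text tells. Its arguments: {"type":"object","properties":{"motion":{"type":"array","items":{"type":"array"}},"newtons":{"type":"number"}},"required":["motion"]}

```bash
ls; mkdir -p pics; python3 - <<'E'
from plant import *
import cv2
s=observe();print(s)
for n in ["scene","top","wrist"]:
    g=get_image(n);cv2.imwrite(f"pics/{n}0.png",g["frame"][:,:,::-1]);print(n,g["mtx"],g["D"],g["R"],g["t"])
E
```

```text
pics
{'time_s': 0.0, 'joint_positions': array([ 1.03191160e+00,  2.45793799e-01,  1.55900531e+00,  1.01868036e-05,
        1.33869680e+00, -1.74115326e-01]), 'joint_vel': array([ 0.00032727,  0.00052178,  0.00084624,  0.00043087, -0.00177637,
        0.00033854]), 'effort': array([ 1.95392313e-04, -4.15831017e+01, -3.14604771e+01,  6.85951137e-02,
        3.31752689e-02, -1.61021708e-04]), 'tcp_pos': array([0.23156567, 0.60671084, 0.20436301]), 'orientation': array([ 1.81376311e-01,  9.83413305e-01, -8.90063316e-04, -3.36758690e-04]), 'wrist_force': array([0.06859559, 0.04688539, 0.91747068]), 'ft_torque': array([-0.02693314,  0.00388061, -0.05390395]), 'finger_gap': 0.09396077798085585}
scene [[499.93988908   0.         309.44365033]
 [  0.         499.93988908 204.89591275]
 [  0.           0.           1.        ]] [-0.07355408  0.          0.          0.          0.        ] [[ 0.77081637 -0.6369426  -0.01209375]
 [-0.42585207 -0.5010537  -0.75338914]
 [ 0.47380602  0.58587483 -0.65746372]] [-0.36323649  0.37583338  1.22642621]
top [[478.31647015   0.         316.180173  ]
 [  0.         478.31647015 200.50439237]
 [  0.           0.           1.        ]] [-0.08777016  0.          0.          0.          0.        ] [[ 2.52241770e-02 -9.99681376e-01 -9.42234495e-04]
 [-9.96779184e-01 -2.50791528e-02 -7.61727936e-02]
 [ 7.61248926e-02  2.86059576e-03 -9.97094187e-01]] [0.07828863 0.53887411 1.57283706]
wrist [[310.8185055    0.         317.73202105]
 [  0.         310.8185055  200.08185601]
 [  0.           0.           1.        ]] [0.01861327 0.         0.         0.         0.        ] [[ 0.356605    0.934253   -0.00204848]
 [ 0.90572626 -0.34517695  0.24599352]
 [ 0.2291131  -0.08957788 -0.96926931]] [-0.64848416 -0.02587771  0.39055238]
```

View pics/scene0.png

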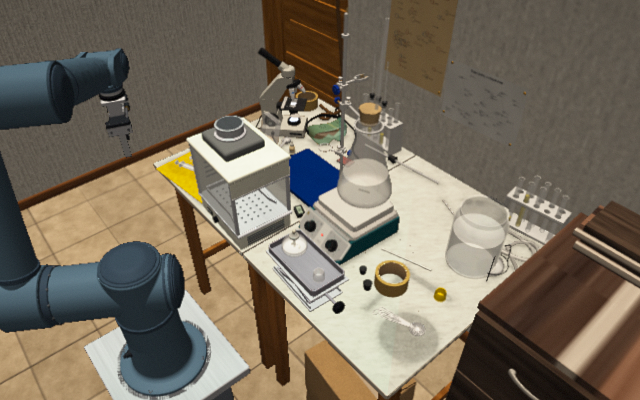

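View pics/top0.png

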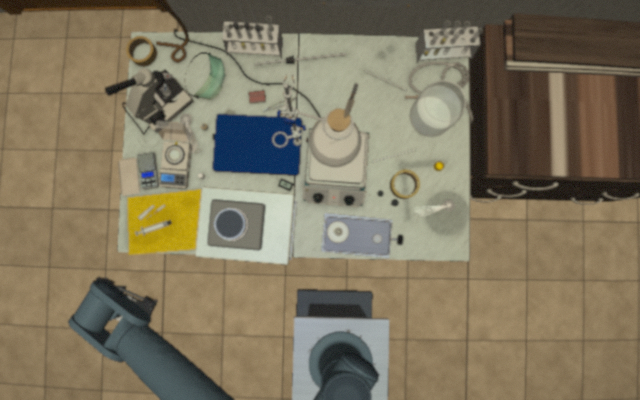

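View pics/wrist0.png

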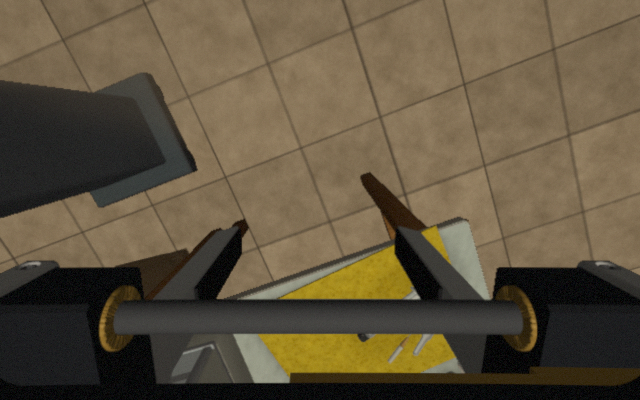

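The top view shows the tray at about (356,235), the lamp at (338,232) (leading end), the snuffer at (377,238), the jack knob at (400,239) and the hood at (245,225). I'll write helpers and take close crops.

```bash
cat > h.py <<'E'
from plant import *
import cv2, numpy as np
from scipy.spatial.transform import Rotation as Ro
def ray(g,uv):
    p=cv2.undistortPoints(np.array([[uv]],float),g["mtx"],g["D"])[0,0]
    d=g["R"].T@np.array([p[0],p[1],1.]); c=-g["R"].T@g["t"]; return c,d/np.linalg.norm(d)
def onz(g,uv,z):
    c,d=ray(g,uv); return c+d*(z-c[2])/d[2]
def proj(g,X):
    X=np.atleast_2d(np.array(X,float)); return cv2.projectPoints(X,cv2.Rodrigues(g["R"])[0],g["t"],g["mtx"],g["D"])[0][:,0]
def tri(gs,uvs):
    A=np.zeros((3,3));b=np.zeros(3)
    for g,u in zip(gs,uvs):
        c,d=ray(g,u);P=np.eye(3)-np.outer(d,d);A+=P;b+=P@c
    return np.linalg.solve(A,b)
def crop(g,x0,y0,x1,y1,k,name,f=None):
    f=g["frame"] if f is None else f
    cv2.imwrite("pics/"+name,cv2.resize(f[y0:y1,x0:x1,::-1],None,fx=k,fy=k,interpolation=cv2.INTER_CUBIC))
E
python3 - <<'E'
from h import *
g=get_image("top"); crop(g,190,170,420,270,3.4,"top1.png")
s=get_image("scene"); crop(s,180,110,420,320,2.8,"sc1.png")
np.save("/tmp/x.npy",g["frame"])
E
```

```text
(no output)
```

View pics/top1.png

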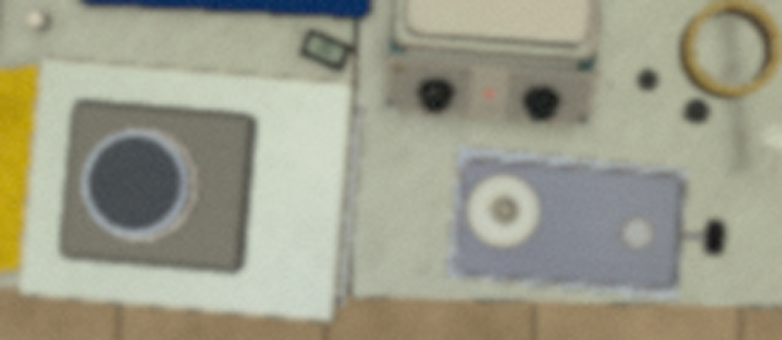

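View pics/sc1.png

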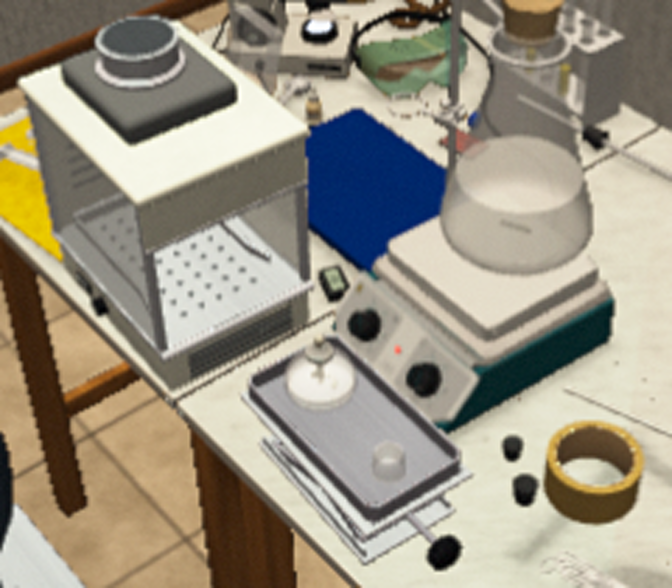

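```bash
python3 - <<'E'
from h import *
g=get_image("top"); s=get_image("scene")
f=g["frame"].astype(int); 
print(f[240,360],f[232,338],f[218,270],f[245,400])
# tray: bluish
m=((f[:,:,2]-f[:,:,0]>12)).astype(np.uint8); m[:205]=0;m[265:]=0;m[:,:310]=0;m[:,420:]=0
m=cv2.morphologyEx(m,cv2.MORPH_CLOSE,np.ones((9,9)))
cs=cv2.findContours(m,0,1)[0];c=max(cs,key=cv2.contourArea);r=cv2.minAreaRect(c);b=cv2.boxPoints(r);print(r,b)
P=np.array([onz(g,p,0.0955) for p in b]);print(P,P.mean(0),[np.linalg.norm(P[i]-P[i-1]) for i in range(4)])
# hood roof
m=((f.min(2)>185)).astype(np.uint8);m[:180]=0;m[:,:192]=0;m[:,300:]=0;m[275:]=0
v=m*255
m=cv2.morphologyEx(m,cv2.MORPH_OPEN,np.ones((5,5)))
cs=cv2.findContours(m,0,1)[0];c=max(cs,key=cv2.contourArea);r=cv2.minAreaRect(c);b=cv2.boxPoints(r);print(r,b)
P=np.array([onz(g,p,0.341) for p in b]);print(P,P.mean(0),[np.linalg.norm(P[i]-P[i-1]) for i in range(4)])
cv2.imwrite("pics/m.png",m*255)
crop(g,190,180,300,270,7,"top2.png"); crop(g,310,205,420,270,7,"top3.png")
crop(s,185,140,300,260,6,"sc2.png");crop(s,250,220,360,320,7,"sc3.png")
E
```

```text
[135 137 147] [147 144 124] [202 211 195] [135 139 121]
((354.6006774902344, 235.38575744628906), (58.12461471557617, 30.203872680664062), 2.726311206817627) [[324.85294 249.08824]
 [326.28958 218.91856]
 [384.34842 221.68327]
 [382.91177 251.85295]]
[[ 0.37813249  0.06041343  0.0955    ]
 [ 0.47337713  0.05815719  0.0955    ]
 [ 0.46914914 -0.12605531  0.0955    ]
 [ 0.37380351 -0.12305577  0.0955    ]] [ 0.42361557 -0.03263512  0.0955    ] [np.float64(0.18352025941085195), np.float64(0.09527135709752109), np.float64(0.18426101116175783), np.float64(0.0953927994589756)]
((260.3144226074219, 226.41751098632812), (57.21657180786133, 67.1058578491211), 5.52754020690918) [[228.60721 257.05875]
 [235.07114 190.26492]
 [292.02164 195.77628]
 [285.5577  262.5701 ]]
[[0.3563401  0.31887876 0.341     ]
 [0.53424204 0.30819856 0.341     ]
 [0.52327141 0.15553229 0.341     ]
 [0.3460593  0.16754333 0.341     ]] [0.43997821 0.23753823 0.341     ] [np.float64(0.15168423173176873), np.float64(0.17822223523080852), np.float64(0.15305993624796957), np.float64(0.17761868943413733)]
```

View pics/top2.png

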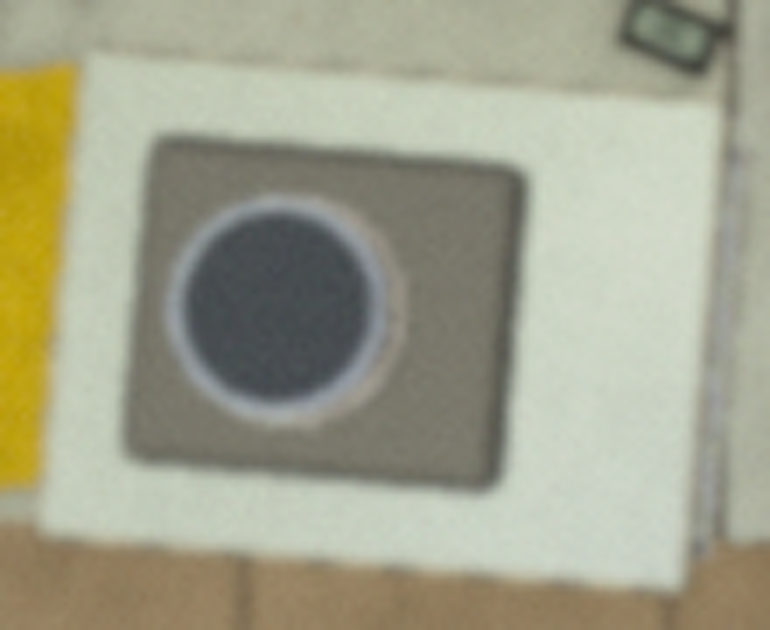

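View pics/top3.png

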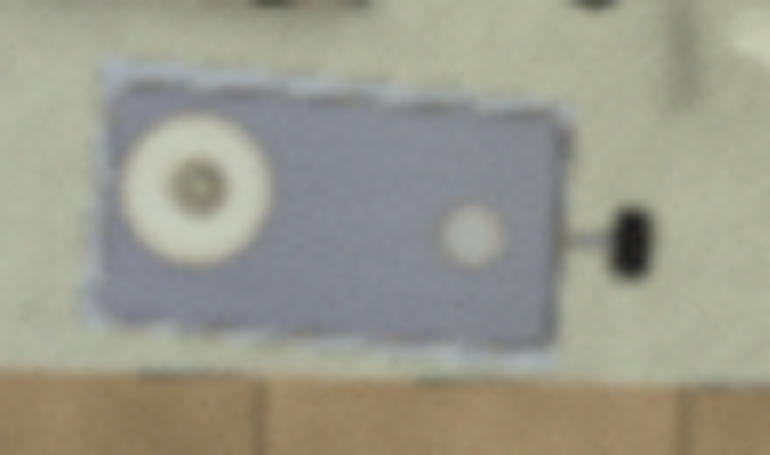

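View pics/sc2.png

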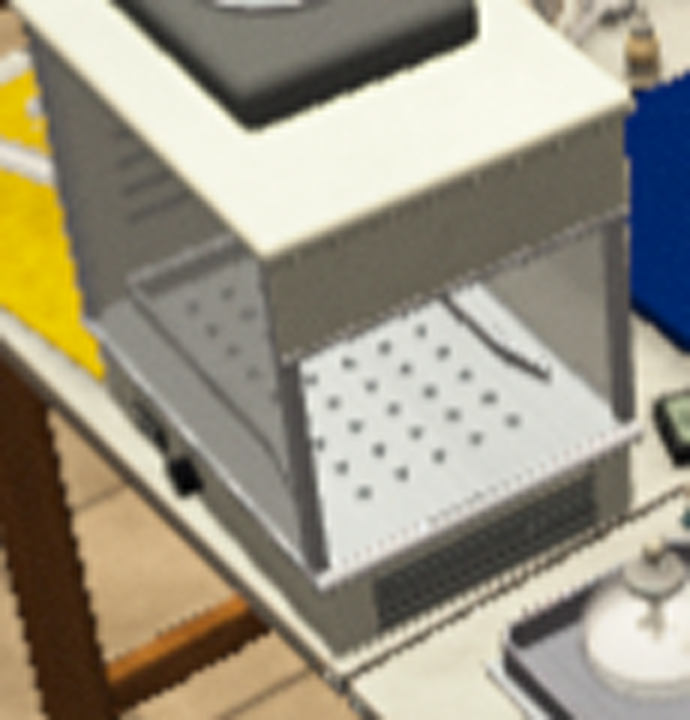

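View pics/sc3.png

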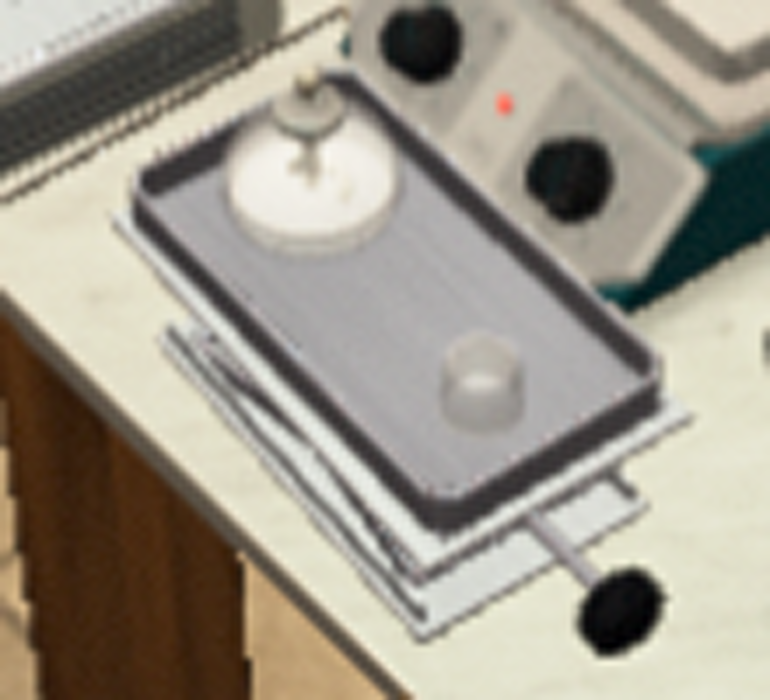

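```bash
python3 - <<'E'
from h import *
g=get_image("top"); s=get_image("scene")
def pts(G,off,k,ps,z,n):
    P=[]
    for p in ps:
        uv=((p[0]+.5)/k+off[0]-.5,(p[1]+.5)/k+off[1]-.5);P.append(onz(G,uv,z))
    P=np.array(P);print(n,P[:,:2].round(4).tolist(),"mean",P.mean(0).round(4),"L",[round(float(np.linalg.norm(P[i]-P[i-1])),4) for i in range(len(P))],
      "ang",[round(float(np.degrees(np.arctan2(*(P[i]-P[i-1])[[1,0]]))),1) for i in range(len(P))]);return P
pts(g,(190,180),7,[(88,57),(722,100),(683,588),(42,535)],.341,"roof top")
pts(s,(185,140),6,[(268,255),(632,102)],.341,"roof front sc")
pts(s,(185,140),6,[(322,582),(640,428)],.07,"lip sc")
pts(s,(185,140),6,[(283,360),(625,210)],.204,"apron sc")
pts(g,(310,205),7,[(115,75),(565,118),(550,350),(97,315)],.0955,"tray top")
pts(s,(250,220),7,[(340,72),(657,358),(440,497),(135,190)],.0955,"tray sc")
pts(g,(310,205),7,[(108,62),(575,105),(550,368),(88,320)],.0715,"jack top")
pts(s,(250,220),7,[(690,410),(420,575),(115,212)],.0715,"jack sc")
pts(g,(310,205),7,[(197,188)],.145,"lamp wick top");pts(s,(250,220),7,[(308,80)],.147,"wick sc")
pts(g,(310,205),7,[(473,236)],.106,"snuf top");pts(s,(250,220),7,[(482,365)],.106,"snuf sc top")
pts(g,(310,205),7,[(632,243)],.045,"knob top");pts(s,(250,220),7,[(622,608)],.036,"knob sc")
E
```

```text
roof top [[0.5389, 0.3972], [0.5284, 0.1538], [0.3435, 0.1633], [0.3565, 0.4073]] mean [0.4419 0.2804 0.341 ] L [0.1827, 0.2436, 0.1851, 0.2443] ang [-3.2, -92.5, 177.1, 87.0]
roof front sc [[0.3015, 0.0904], [0.4766, 0.0782]] mean [0.389  0.0843 0.341 ] L [0.1755, 0.1755] ang [176.0, -4.0]
lip sc [[0.3449, 0.1689], [0.5304, 0.1574]] mean [0.4376 0.1631 0.07  ] L [0.1859, 0.1859] ang [176.5, -3.5]
apron sc [[0.3465, 0.1778], [0.5331, 0.1647]] mean [0.4398 0.1712 0.204 ] L [0.1871, 0.1871] ang [176.0, -4.0]
tray top [[0.4849, 0.0593], [0.4704, -0.1449], [0.3656, -0.1398], [0.3765, 0.0649]] mean [ 0.4243 -0.0401  0.0955] L [0.1085, 0.2048, 0.1049, 0.2049] ang [-2.9, -94.0, 177.2, 87.0]
tray sc [[0.4787, 0.0577], [0.473, -0.1393], [0.3686, -0.1378], [0.3754, 0.0576]] mean [ 0.4239 -0.0404  0.0955] L [0.1033, 0.1971, 0.1044, 0.1956] ang [0.0, -91.6, 179.2, 88.0]
jack top [[0.4919, 0.0623], [0.4774, -0.1531], [0.3566, -0.1435], [0.3735, 0.0686]] mean [ 0.4248 -0.0415  0.0715] L [0.1185, 0.2159, 0.1211, 0.2127] ang [-3.1, -93.8, 175.4, 85.4]
jack sc [[0.4798, -0.1514], [0.3524, -0.1457], [0.3745, 0.0728]] mean [ 0.4023 -0.0748  0.0715] L [0.2477, 0.1276, 0.2196] ang [-64.8, 177.4, 84.2]
lamp wick top [[0.4341, 0.0233]] mean [0.4341 0.0233 0.145 ] L [0.0] ang [0.0]
wick sc [[0.4342, 0.0196]] mean [0.4342 0.0196 0.147 ] L [0.0] ang [0.0]
snuf top [[0.4161, -0.1027]] mean [ 0.4161 -0.1027  0.106 ] L [0.0] ang [0.0]
snuf sc top [[0.4149, -0.1067]] mean [ 0.4149 -0.1067  0.106 ] L [0.0] ang [0.0]
knob top [[0.4146, -0.185]] mean [ 0.4146 -0.185   0.045 ] L [0.0] ang [0.0]
knob sc [[0.4171, -0.1842]] mean [ 0.4171 -0.1842  0.036 ] L [0.0] ang [0.0]
```

```bash
python3 - <<'E'
import plant
print([ (n,getattr(plant,n) if not callable(getattr(plant,n)) else '') for n in dir(plant) if not n.startswith('__')])
from h import *
g=get_image("top"); s=get_image("scene"); w=get_image("wrist")
o=observe();print(o['time_s'])
Rt=Ro.from_quat(o['orientation']).as_matrix();print(Rt.round(3))
q=o['joint_positions']
f=lambda q:(Ro.from_euler('z',q[0])*Ro.from_euler('y',q[1]+q[2])*Ro.from_euler('z',q[3])*Ro.from_euler('y',q[4])*Ro.from_euler('z',q[5]+np.pi/2)).as_matrix()
print(f(q).round(3))
c=-w["R"].T@w["t"]; print("cam in tool",Rt.T@(c-o['tcp_pos']), "axes",(w["R"]@Rt).round(3))
def uv(off,k,p): return ((p[0]+.5)/k+off[0]-.5,(p[1]+.5)/k+off[1]-.5)
for a,b in [((722,100),(632,102)),((683,588),(268,255))]:
    print("roof",tri([g,s],[uv((190,180),7,a),uv((185,140),6,b)]))
print("wick",tri([g,s],[uv((310,205),7,(197,188)),uv((250,220),7,(308,80))]))
b=[(88,57),(722,100),(683,588),(42,535)]
P=np.array([onz(g,uv((190,180),7,p),.281) for p in b]);print(P,P.mean(0))
E
```

```text
[('MotionError', ''), ('get_image', ''), ('grip_depth', 0.0188), ('hand_in', ''), ('observe', '')]
0.6
[[-0.934  0.357 -0.   ]
 [ 0.357  0.934 -0.   ]
 [ 0.    -0.    -1.   ]]
[[-0.934  0.357 -0.   ]
 [ 0.357  0.934 -0.   ]
 [ 0.    -0.    -1.   ]]
cam in tool [ 0.07104522 -0.00051768 -0.17908516] axes [[ 0.     1.     0.   ]
 [-0.969  0.    -0.246]
 [-0.246 -0.     0.969]]
roof [0.53478169 0.15746624 0.27078907]
roof [0.34039448 0.16689142 0.27461631]
wick [0.43505357 0.02260322 0.14410415]
[[0.54478345 0.41188488 0.281     ]
 [0.53379116 0.15698553 0.281     ]
 [0.34014033 0.16688014 0.281     ]
 [0.35371549 0.42241988 0.281     ]] [0.44310761 0.28954261 0.281     ]
```

Possible confusions: the white lamp in the tray, top (338,232), against the flask at (335,145) and the beaker at (437,107). For the snuffer, the clear cap at (377,238) against the yellow one at (439,166). I choose the lamp and cap in the tray, as the close crop confirms. The route goes up and over the hood (top at 341 mm) to a point above the lamp.

Request:
{"fn": "jog_arm", "kwargs": {
  "motion": [
    [6, [0, 0, 4.1], [0, 0, 0]],
    [6, [0, 0, 4.1], [0, 0, 0]],
    [6, [0, 0, 4.1], [0, 0, 0]],
    [6, [0, 0, 4.1], [0, 0, 0]],
    [6, [0, 0, 4.1], [0, 0, 6]],
    [6, [0.5, -1.5, 2], [0, 0, 6]],
    [6, [1.3, -3.8, 0], [0, 0, 5.7]],
    [6, [1.3, -3.8, 0], [0, 0, 0]]
  ]
}}

```text
time_s: 1.27
tcp_pos: [0.2586, 0.5129, 0.4355]
orientation: [0.016, 1.0, -0.005, 0.002]
wrist_force: [0.7, 0.4, 0.1]
finger_gap: 0.0599
```

Request:
{"fn": "jog_arm", "kwargs": {
  "motion": [
    [6, [1.3, -3.8, 0], [0, 0, 0]],
    [6, [1.3, -3.8, 0], [0, 0, 0]],
    [6, [1.3, -3.8, 0], [0, 0, 0]],
    [6, [1.3, -3.8, 0], [0, 0, 0]],
    [6, [1.3, -3.8, 0], [0, 0, 0]],
    [6, [1.3, -3.8, 0], [0, 0, 0]],
    [6, [1.3, -3.8, 0], [0, 0, 0]],
    [6, [0, 0, 0], [0, 0, 0]]
  ]
}}

```text
time_s: 1.93
tcp_pos: [0.3512, 0.2313, 0.4392]
orientation: [0.017, 1.0, -0.003, 0.007]
wrist_force: [-0.1, 1.4, 1.1]
finger_gap: 0.06
```

Request:
{"fn": "jog_arm", "kwargs": {
  "motion": [
    [6, [1.4, -3.5, 0], [0, 0, -1]],
    [6, [1.4, -3.5, 0], [0, 0, 0]],
    [6, [1.4, -3.5, 0], [0, 0, 0]],
    [6, [1.4, -3.5, 0], [0, 0, 0]],
    [6, [1.4, -3.5, -1], [0, 0, 0]],
    [6, [1.4, -3.5, -3.0], [0, 0, 0]],
    [6, [0, 0, -4], [0, 0, 0]],
    [6, [0, 0, 0], [0, 0, 0]]
  ]
}}

```text
time_s: 2.6
tcp_pos: [0.4328, 0.0185, 0.362]
orientation: [0.025, 1.0, -0.002, 0.01]
wrist_force: [-0.5, 0.8, -2.7]
finger_gap: 0.0602
```

```bash
python3 - <<'E'
from h import *
w=get_image("wrist");o=observe();print(o['time_s'],o['tcp_pos'],o['joint_positions'])
cv2.imwrite("pics/w1.png",w["frame"][:,:,::-1])
Rt=Ro.from_quat(o['orientation']).as_matrix();print(Rt.round(3))
for n,p in dict(wick=(.4348,.0222,.147),collar=(.4348,.0222,.136),tray=(.424,-.040,.076)).items(): print(n,proj(w,p))
E
```

```text
2.65 [0.43461698 0.01841925 0.36749788] [-2.19540506e-01 -3.91423724e-01  1.87102803e+00  1.02147017e-04
  1.63390109e+00 -1.74118542e+00]
[[-0.998  0.049  0.027]
 [ 0.049  0.999 -0.006]
 [-0.028 -0.005 -1.   ]]
wick [[321.67147611 176.39413868]]
collar [[321.59747405 174.79072251]]
tray [[279.40581299 162.19583422]]
```

View pics/w1.png

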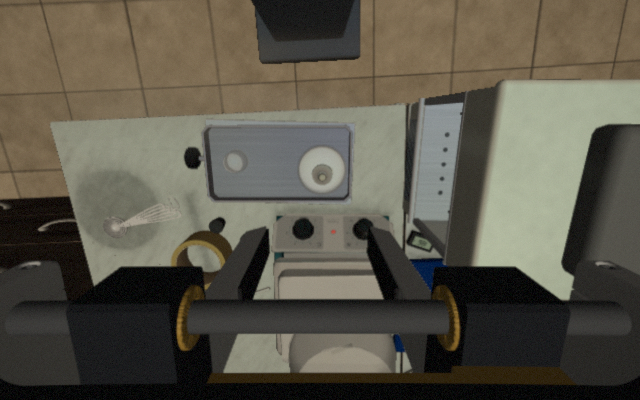

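The wrist view shows the tray from (206,125) to (353,202), with the wick at (322,177) as predicted. A crop will refine the tray's middle.

```bash
python3 - <<'E'
from h import *
w=get_image("wrist")
crop(w,180,100,380,230,4,"w2.png");crop(w,390,80,520,280,3,"w3.png")
E
```

```text
(no output)
```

View pics/w2.png

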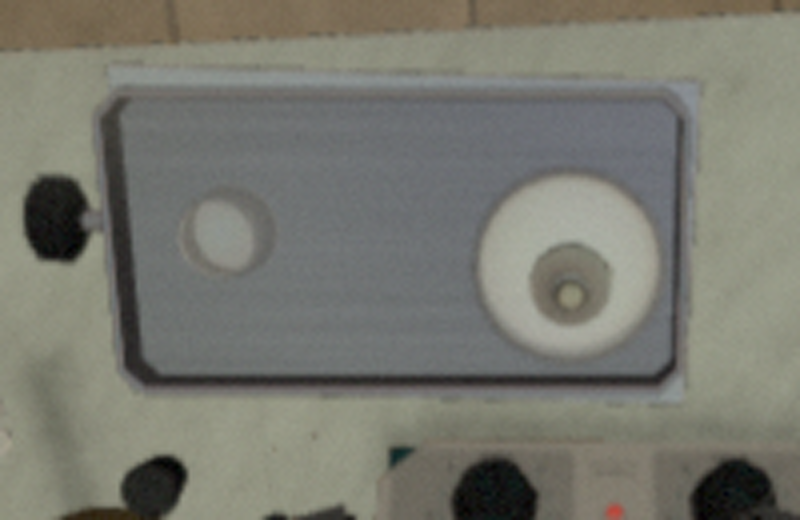

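View pics/w3.png

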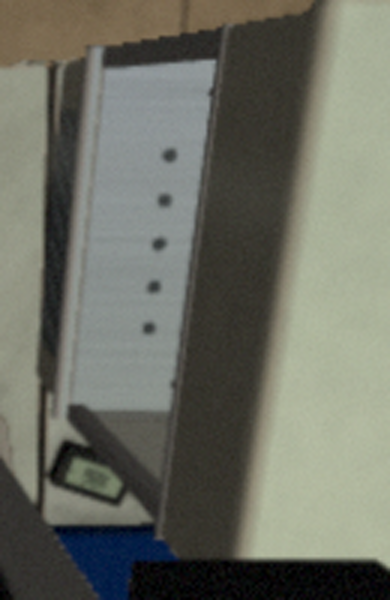

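```bash
python3 - <<'E'
from h import *
w=get_image("wrist");o=observe();print(o['tcp_pos'])
def uv(off,k,p): return ((p[0]+.5)/k+off[0]-.5,(p[1]+.5)/k+off[1]-.5)
P=np.array([onz(w,uv((180,100),4,p),.0955) for p in [(98,86),(695,88),(682,390),(121,392)]])
print(P.round(4),P.mean(0),[np.linalg.norm(P[i]-P[i-1]).round(4) for i in range(4)],[np.degrees(np.arctan2(*(P[i]-P[i-1])[[1,0]])).round(2) for i in range(4)])
L=np.array([onz(w,uv((390,80),3,p),.07) for p in [(92,48),(55,415)]]);print("lip",L,np.degrees(np.arctan2(*(L[1]-L[0])[[1,0]])),L.mean(0))
L=np.array([onz(w,uv((390,80),3,p),.204) for p in [(228,25),(160,540)]]);print("apron",L,np.degrees(np.arctan2(*(L[1]-L[0])[[1,0]])))
print("wick",onz(w,uv((180,100),4,(570,294)),.148),"body",onz(w,uv((180,100),4,(570,264)),.096))
print("snuf",onz(w,uv((180,100),4,(222,234)),.107))
E
```

```text
[0.43682718 0.01919781 0.37409414]
[[ 0.367  -0.1405  0.0955]
 [ 0.3774  0.0698  0.0955]
 [ 0.4877  0.0632  0.0955]
 [ 0.4788 -0.1488  0.0955]] [ 0.427716  -0.0390869  0.0955   ] [np.float64(0.1122), np.float64(0.2105), np.float64(0.1106), np.float64(0.2122)] [np.float64(175.77), np.float64(87.17), np.float64(-3.4), np.float64(-92.41)]
lip [[0.3467111  0.16982245 0.07      ]
 [0.53452471 0.1585531  0.07      ]] -3.433792759294149 [0.4406179  0.16418777 0.07      ]
apron [[0.34500182 0.17488143 0.204     ]
 [0.54081058 0.16448173 0.204     ]] -3.040209224907845
wick [0.43850291 0.0225936  0.148     ] body [0.43770363 0.0230198  0.096     ]
snuf [ 0.41935181 -0.10012887  0.107     ]
```

Request:
{"fn": "jog_arm", "kwargs": {
  "motion": [
    [5.5, [0, 0.2, -3], [0, 0, 0]],
    [5.5, [0, 0.2, -4], [0, 0, 0]],
    [5.5, [0, 0, -4], [0, 0, 0]],
    [5.5, [0, 0, -4], [0, 0, 0]],
    [5.5, [0, 0, -2], [0, 0, 0]],
    [5.5, [0, 0, 0], [0, 0, 0]],
    [5.5, [0, 0, 0], [0, 0, 0]]
  ]
}}

```text
time_s: 3.33
tcp_pos: [0.4507, 0.0289, 0.23]
orientation: [0.015, 0.999, -0.007, 0.045]
wrist_force: [1.4, 0.6, 1.3]
finger_gap: 0.0548
```

```bash
cat > st.py <<'E'
from h import *
import sys
def st():
    o=observe();R=Ro.from_quat(o['orientation']).as_matrix()
    print("t",o['time_s'],"p",(o['tcp_pos']*1000).round(1),"z",R[:,2].round(3),"y",R[:,1].round(3),"yang",np.degrees(np.arctan2(R[1,1],R[0,1])).round(2),"q",o['joint_positions'].round(3),"v",np.abs(o['joint_vel']).max().round(4),"F",o['wrist_force'].round(1),"gap",round(o['finger_gap'],4))
    return o,R
if __name__=="__main__": st()
E
python3 - <<'E'
from st import *
o,R=st()
# rot vec to make level with y at 87deg
a=np.radians(87);Y=np.array([np.cos(a),np.sin(a),0]);Z=np.array([0,0,-1.]);D=np.c_[np.cross(Y,Z),Y,Z]
print(np.degrees(Ro.from_matrix(D@R.T).as_rotvec()).round(2))
E
```

```text
t 3.3333 p [450.7  28.9 230. ] z [ 0.09  -0.016 -0.996] y [ 0.031  0.999 -0.013] yang 88.2 q [-1.890e-01 -3.350e-01  2.075e+00  1.000e-03  1.310e+00 -1.729e+00] v 0.0299 F [1.4 0.6 1.3] gap 0.0548
[ 0.98  5.16 -1.23]
```

Request:
{"fn": "jog_arm", "kwargs": {
  "motion": [
    [5.5, [-0.7, -0.3, -1], [0.5, 2.6, -0.6]],
    [5.5, [-0.7, -0.3, -1], [0.5, 2.6, -0.6]],
    [5.5, [0, 0, 0], [0, 0, 0]],
    [5.5, [0, 0, 0], [0, 0, 0]]
  ]
}}

```text
time_s: 3.67
tcp_pos: [0.4451, 0.0238, 0.2257]
orientation: [0.023, 1.0, -0.002, 0.01]
wrist_force: [-0.1, -0.4, 0.3]
finger_gap: 0.0547
```

```bash
cat >> h.py <<'E'
def lev(o,ang=87.):
    R=Ro.from_quat(o['orientation']).as_matrix()
    a=np.radians(ang);Y=np.array([np.cos(a),np.sin(a),0]);Z=np.array([0,0,-1.]);D=np.c_[np.cross(Y,Z),Y,Z]
    return np.degrees(Ro.from_matrix(D@R.T).as_rotvec()).round(2)
E
python3 - <<'E'
from st import *
o,R=st();print(lev(o))
w=get_image("wrist");o,R=st();cv2.imwrite("pics/w4.png",w["frame"][:,:,::-1])
E
```

```text
t 3.6667 p [445.1  23.8 225.7] z [ 0.021 -0.004 -1.   ] y [ 0.047  0.999 -0.003] yang 87.32 q [-2.020e-01 -2.940e-01  2.050e+00  1.000e-03  1.365e+00 -1.727e+00] v 0.049 F [-0.1 -0.4  0.3] gap 0.0547
[ 0.21  1.2  -0.32]
t 3.7167 p [445.3  23.7 226. ] z [ 0.022 -0.004 -1.   ] y [ 0.047  0.999 -0.003] yang 87.32 q [-2.020e-01 -2.940e-01  2.049e+00  1.000e-03  1.364e+00 -1.727e+00] v 0.0207 F [ 0.1 -0.  -0.4] gap 0.0549
```

View pics/w4.png

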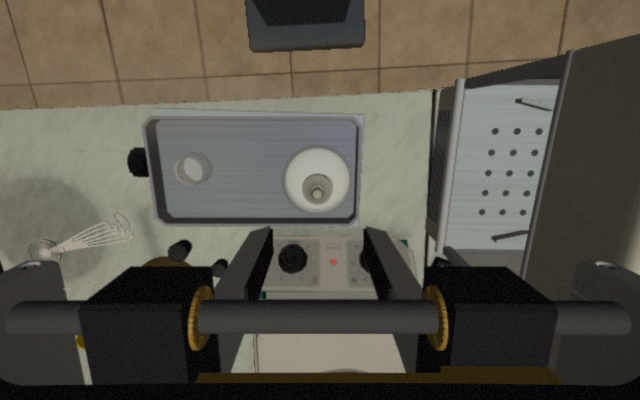

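Stationary view: the wick is at (318,193), the body at (318,180), and the rail ends are at (517,101) and (492,238). Next, refine these.

```bash
python3 - <<'E'
from st import *
w=get_image("wrist");st()
crop(w,130,100,380,240,3.2,"w5.png");crop(w,420,60,600,290,2.6,"w6.png")
f=w["frame"].astype(int)
print("wick",onz(w,(318,193),.147),"body",onz(w,(318,180),.098))
P=np.array([onz(w,p,.07) for p in [(463,82),(437,268)]]);print("lip",P)
print("rail ends z82",onz(w,(516,100),.082),onz(w,(491,239),.082))
E
```

```text
t 3.7667 p [444.8  23.8 225.3] z [ 0.021 -0.004 -1.   ] y [ 0.047  0.999 -0.003] yang 87.31 q [-2.030e-01 -2.940e-01  2.051e+00  1.000e-03  1.364e+00 -1.727e+00] v 0.0305 F [ 0.2  0.2 -0.2] gap 0.0554
wick [0.4351078  0.02358461 0.147     ] body [0.43407073 0.02351151 0.098     ]
lip [[0.34692258 0.17262663 0.07      ]
 [0.55212858 0.15843323 0.07      ]]
rail ends z82 [0.36702281 0.21986524 0.082     ] [0.51258997 0.21085414 0.082     ]
```

View pics/w5.png

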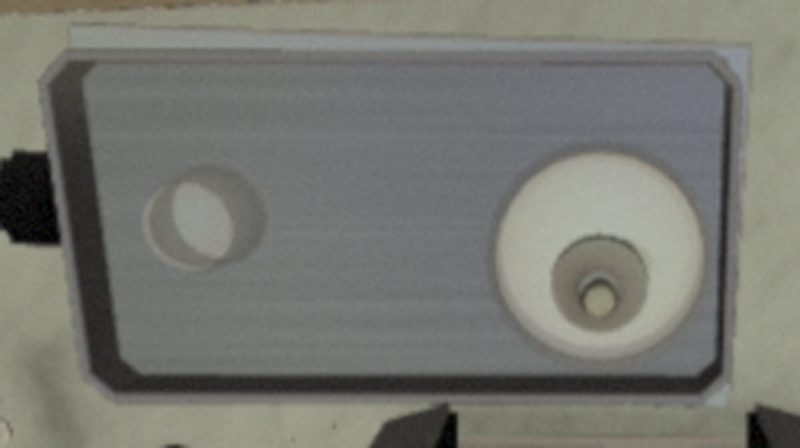

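View pics/w6.png

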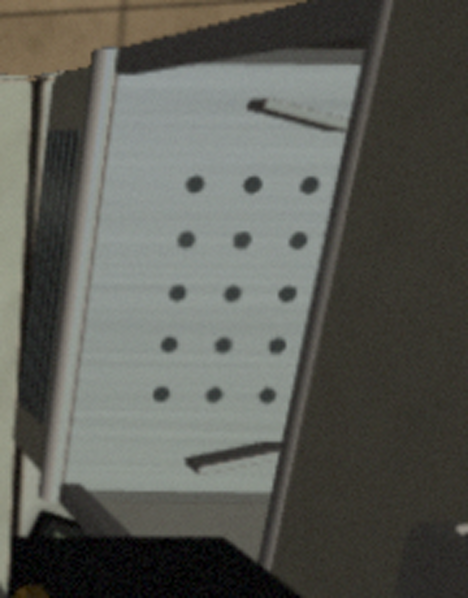

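```bash
python3 - <<'E'
from st import *
w=get_image("wrist");st()
def uv(off,k,p): return ((p[0]+.5)/k+off[0]-.5,(p[1]+.5)/k+off[1]-.5)
P=np.array([onz(w,uv((130,100),3.2,p),.0955) for p in [(36,49),(748,50),(732,402),(91,402)]])
print("tray",P.mean(0),[np.linalg.norm(P[i]-P[i-1]).round(4) for i in range(4)],[np.degrees(np.arctan2(*(P[i]-P[i-1])[[1,0]])).round(2) for i in range(4)])
H=np.array([[onz(w,uv((420,60),2.6,p),.07) for p in r] for r in [[(195,184),(252,184),(310,184)],[(186,240),(242,240),(298,240)],[(177,293),(232,293),(288,293)],[(169,345),(223,345),(277,345)],[(161,394),(214,394),(267,394)]]])
print(H[:,:,:2].round(4).tolist())
C=H.mean(0);print("col means",C)
d=H[:,2]-H[:,0];print("xdir",np.degrees(np.arctan2(d[:,1],d[:,0])).round(2)); e=H[4]-H[0];print("rowdir",np.degrees(np.arctan2(e[:,1],e[:,0])).round(2))
r=[onz(w,uv((420,60),2.6,p),.07) for p in [(250,107),(190,470)]];print("rail foot",r,(r[0]+r[1])/2,np.linalg.norm(r[0]-r[1]))
L=[onz(w,uv((420,60),2.6,p),.07) for p in [(94,50),(42,497)]];print("lip",L,(L[0]+L[1])/2)
E
```

```text
t 3.8167 p [444.2  23.8 224.5] z [ 0.019 -0.003 -1.   ] y [ 0.047  0.999 -0.002] yang 87.31 q [-2.030e-01 -2.940e-01  2.052e+00  1.000e-03  1.364e+00 -1.727e+00] v 0.0233 F [ 0.3 -0.4  0.1] gap 0.0548
tray [ 0.42371197 -0.03845836  0.0955    ] [np.float64(0.1111), np.float64(0.2113), np.float64(0.1112), np.float64(0.2096)] [np.float64(177.75), np.float64(87.36), np.float64(-3.11), np.float64(-92.65)]
[[[0.3953, 0.2089], [0.3965, 0.2312], [0.3976, 0.2539]], [[0.4175, 0.2076], [0.4186, 0.23], [0.4197, 0.2523]], [[0.4393, 0.2062], [0.4403, 0.2286], [0.4414, 0.2513]], [[0.4614, 0.2051], [0.4624, 0.2275], [0.4635, 0.2498]], [[0.483, 0.2037], [0.484, 0.2261], [0.485, 0.2484]]]
col means [[0.43929134 0.20629902 0.07      ]
 [0.44036977 0.22869678 0.07      ]
 [0.44145594 0.25114661 0.07      ]]
xdir [87.04 87.14 87.24 87.34 87.43]
rowdir [-3.33 -3.34 -3.6 ]
rail foot [array([0.36702752, 0.22673034, 0.07      ]), array([0.5187553 , 0.21950819, 0.07      ])] [0.44289141 0.22311926 0.07      ] 0.15189957147923477
lip [array([0.3430194 , 0.16516101, 0.07      ]), array([0.52895795, 0.1557076 , 0.07      ])] [0.43598867 0.16043431 0.07      ]
```

The tray centre is (0.4237, -0.0385) with its axis at 87°. The hood axis is also 87°, through (0.4404, 0.2287), so the lateral offset is about 2 mm. Now down to the lamp's collar.

Request:
{"fn": "jog_arm", "kwargs": {
  "motion": [
    [5.5, [-0.5, 0, -2], [0, 1.2, -0.3]],
    [5.5, [-0.4, 0, -2], [0, 0.3, 0]],
    [5.5, [0, 0, -2], [0, 0.3, 0]],
    [5.5, [0, 0, -1], [0, 0, 0]],
    [5.5, [0, 0, 0], [0, 0, 0]]
  ]
}}

```text
time_s: 4.23
tcp_pos: [0.4345, 0.0244, 0.1514]
orientation: [0.026, 1.0, -0.003, -0.005]
wrist_force: [0.4, 0.0, 0.1]
finger_gap: 0.0553
```

```bash
python3 - <<'E'
from st import *
o,R=st();print(lev(o))
E
```

```text
t 4.2333 p [434.5  24.4 151.4] z [-0.01  -0.005 -1.   ] y [ 0.052  0.999 -0.005] yang 87.03 q [-0.201 -0.218  2.129 -0.007  1.24  -1.718] v 0.0092 F [0.4 0.  0.1] gap 0.0553
[ 0.27 -0.58 -0.03]
```

Request:
{"fn": "jog_arm", "kwargs": {
  "motion": [
    [5.5, [0.05, -0.1, -1], [0.3, -0.5, 0]],
    [5.5, [0, 0, -1], [0, 0, 0]],
    [5.5, [0, 0, -0.5], [0, 0, 0]],
    [5.5, [0, 0, 0], [0, 0, 0]]
  ]
}}

```text
time_s: 4.57
tcp_pos: [0.4345, 0.0236, 0.1247]
orientation: [0.026, 1.0, 0.0, -0.001]
wrist_force: [-0.2, -1.2, -0.2]
finger_gap: 0.0547
```

```bash
python3 - <<'E'
from st import *
o,R=st();print(lev(o))
w=get_image("wrist");s=get_image("scene")
crop(w,200,130,440,330,3,"w7.png");crop(s,250,200,350,290,7,"s7.png")
E
```

```text
t 4.5667 p [434.5  23.6 124.7] z [-0.003  0.001 -1.   ] y [0.052 0.999 0.001] yang 87.03 q [-0.207 -0.186  2.155  0.     1.176 -1.726] v 0.0086 F [-0.2 -1.2 -0.2] gap 0.0547
[-0.04 -0.15 -0.03]
```

View pics/w7.png

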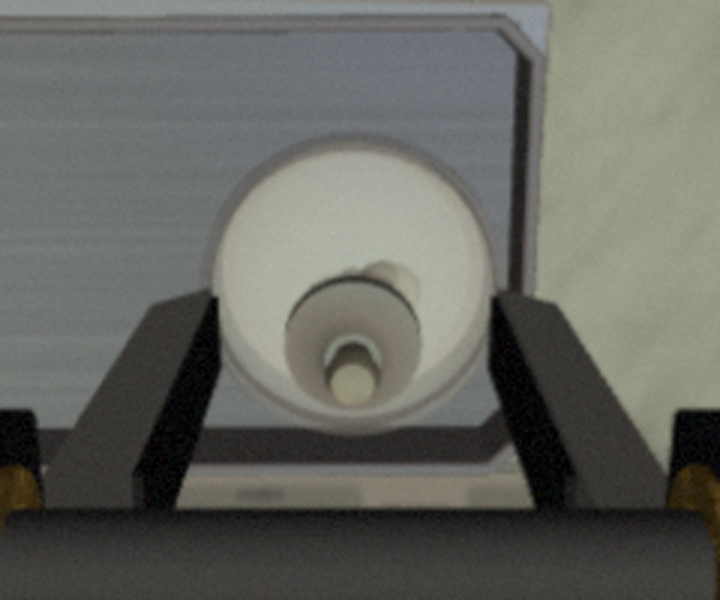

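View pics/s7.png

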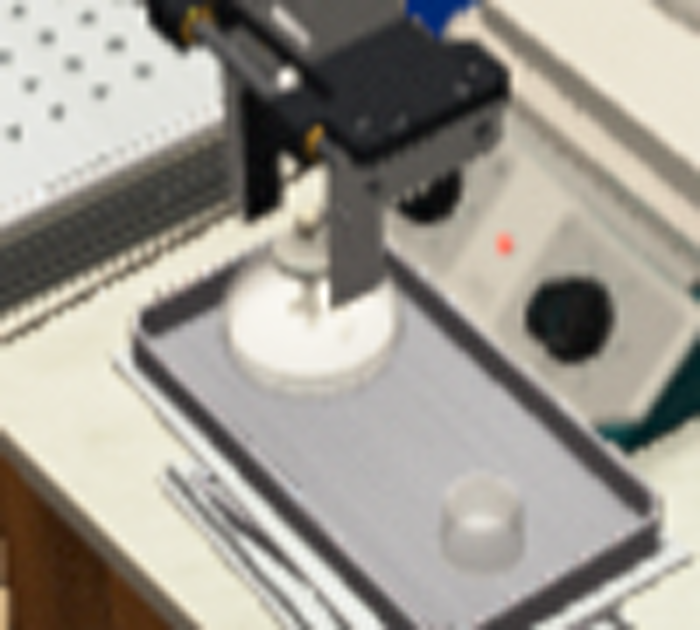

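The fingers straddle the collar, with the wick centred at (352,380) in the crop. Close gently.

Request:
{"fn": "jog_arm", "kwargs": {
  "motion": [
    [4, [0, 0, 0], [0, 0, 0]],
    [3.2, [0, 0, 0], [0, 0, 0]],
    [2.6, [0, 0, 0], [0, 0, 0]],
    [2.0, [0, 0, 0], [0, 0, 0]],
    [2.0, [0, 0, 0], [0, 0, 0]],
    [2.0, [0, 0, 0], [0, 0, 0]]
  ],
  "newtons": 12
}}

```text
time_s: 5.17
tcp_pos: [0.4373, 0.0232, 0.1285]
orientation: [0.026, 1.0, -0.0, 0.002]
wrist_force: [0.3, 0.3, -1.6]
finger_gap: 0.025
```

Request:
{"fn": "jog_arm", "kwargs": {
  "motion": [
    [2.0, [0, 0, 0.4], [0, 0, 0]],
    [2.0, [0, 0, 0.6], [0, 0, 0]],
    [2.0, [0, 0, 0.5], [0, 0, 0]],
    [2.0, [0, 0, 0], [0, 0, 0]]
  ]
}}

```text
time_s: 5.5
tcp_pos: [0.4361, 0.0235, 0.1438]
orientation: [0.026, 1.0, -0.0, 0.001]
wrist_force: [0.8, 0.7, -1.4]
finger_gap: 0.025
```

```bash
python3 - <<'E'
from st import *
o,R=st();print(lev(o))
s=get_image("scene")
crop(s,250,200,350,290,7,"s8.png")
E
```

```text
t 5.5 p [436.1  23.5 143.8] z [ 0.001 -0.    -1.   ] y [ 0.051  0.999 -0.   ] yang 87.05 q [-0.207 -0.213  2.139 -0.     1.214 -1.726] v 0.009 F [ 0.8  0.7 -1.4] gap 0.025
[ 0.02  0.07 -0.05]
```

View pics/s8.png

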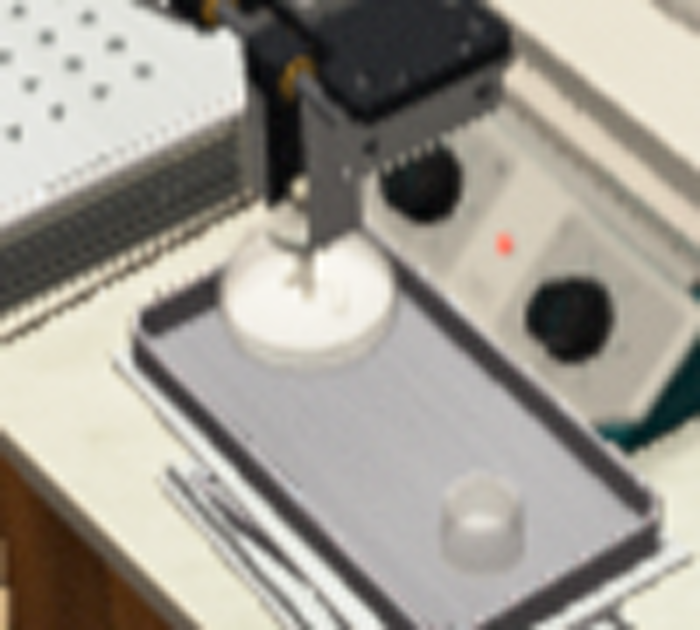

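Request:
{"fn": "jog_arm", "kwargs": {
  "motion": [
    [2.0, [-0.1, -0.6, 0], [0, 0, 0]],
    [2.0, [-0.2, -1.3, 0], [0, 0, 0]],
    [2.0, [-0.25, -1.5, 0], [0, 0, 0]],
    [2.0, [-0.25, -1.5, 0], [0, 0, 0]],
    [2.0, [-0.2, -0.9, 0], [0, 0, 0]],
    [2.0, [-0.1, -0.4, 0], [0, 0, 0]],
    [2.0, [0, 0, 0], [0, 0, 0]],
    [2.0, [0, 0, 0], [0, 0, 0]]
  ]
}}

```text
time_s: 6.22
tcp_pos: [0.4231, -0.0421, 0.1427]
orientation: [0.025, 1.0, 0.0, -0.0]
wrist_force: [-1.0, 0.4, -1.8]
finger_gap: 0.0253
```

```bash
python3 - <<'E'
from st import *
o,R=st();print(lev(o))
w=get_image("wrist")
crop(w,150,100,470,330,2.4,"w9.png")
E
```

```text
t 6.2167 p [423.1 -42.1 142.7] z [-0.  0. -1.] y [0.051 0.999 0.   ] yang 87.1 q [-0.367 -0.243  2.166  0.     1.219 -1.887] v 0.0073 F [-1.   0.4 -1.8] gap 0.0253
[-0.01 -0.03 -0.1 ]
```

View pics/w9.png

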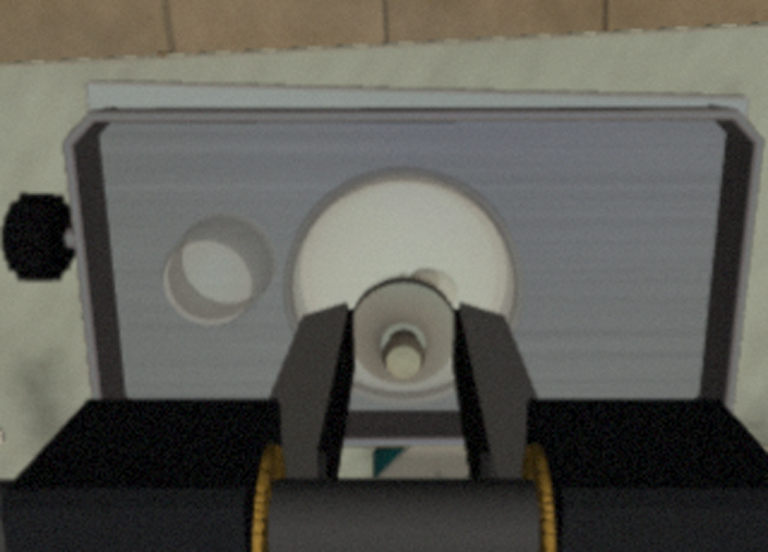

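```bash
python3 - <<'E'
from st import *
w=get_image("wrist");o,R=st()
def uv(p,off=(150,100),k=2.4): return ((p[0]+.5)/k+off[0]-.5,(p[1]+.5)/k+off[1]-.5)
P=np.array([onz(w,uv(p),.0955) for p in [(63,108),(762,110),(729,440),(97,443)]])
print(P,P.mean(0),[np.linalg.norm(P[i]-P[i-1]).round(4) for i in range(4)])
print("wick",onz(w,uv((403,362)),.148+.016),"body",onz(w,uv((403,282)),.098+.016))
E
```

```text
t 6.3167 p [423.2 -41.7 142.7] z [-0.  0. -1.] y [0.05  0.999 0.   ] yang 87.15 q [-0.366 -0.243  2.166 -0.     1.219 -1.887] v 0.008 F [ 0.1  0.2 -1.6] gap 0.0253
[[ 0.36341372 -0.14114064  0.0955    ]
 [ 0.37443322  0.06702943  0.0955    ]
 [ 0.48323178  0.06336259  0.0955    ]
 [ 0.47385299 -0.14763168  0.0955    ]] [ 0.42373293 -0.03959507  0.0955    ] [np.float64(0.1106), np.float64(0.2085), np.float64(0.1089), np.float64(0.2112)]
wick [ 0.42036195 -0.04241844  0.164     ] body [ 0.41697082 -0.042284    0.114     ]
```

Request:
{"fn": "jog_arm", "kwargs": {
  "motion": [
    [2.0, [0.1, 0.15, -0.4], [0, 0, 0]],
    [2.0, [0.1, 0.15, -0.5], [0, 0, 0]],
    [2.0, [0, 0, -0.3], [0, 0, 0]],
    [2.0, [0, 0, -0.1], [0, 0, 0]],
    [2.0, [0, 0, -0.05], [0, 0, 0]]
  ]
}}

```text
time_s: 6.73
tcp_pos: [0.4258, -0.0369, 0.1283]
orientation: [0.023, 1.0, 0.0, -0.0]
wrist_force: [-2.6, -0.4, 6.6]
finger_gap: 0.0253
```

Request:
{"fn": "jog_arm", "kwargs": {
  "motion": [
    [2.7, [0, 0, 0], [0, 0, 0]],
    [3.2, [0, 0, 0], [0, 0, 0]],
    [4, [0, 0, 0], [0, 0, 0]],
    [5, [0, 0, 0], [0, 0, 0]]
  ]
}}

```text
time_s: 7.07
tcp_pos: [0.4269, -0.0369, 0.1293]
orientation: [0.023, 1.0, -0.0, 0.001]
wrist_force: [0.1, -0.5, -0.2]
finger_gap: 0.0421
```

```bash
python3 - <<'E'
from st import *
w=get_image("wrist");o,R=st()
crop(w,150,100,470,330,2.4,"w10.png")
E
```

```text
t 7.1167 p [426.9 -36.9 129.3] z [ 0.002 -0.001 -1.   ] y [ 0.046  0.999 -0.   ] yang 87.37 q [-0.352 -0.216  2.17   0.     1.185 -1.877] v 0.0023 F [0.4 0.7 0.2] gap 0.0457
```

View pics/w10.png

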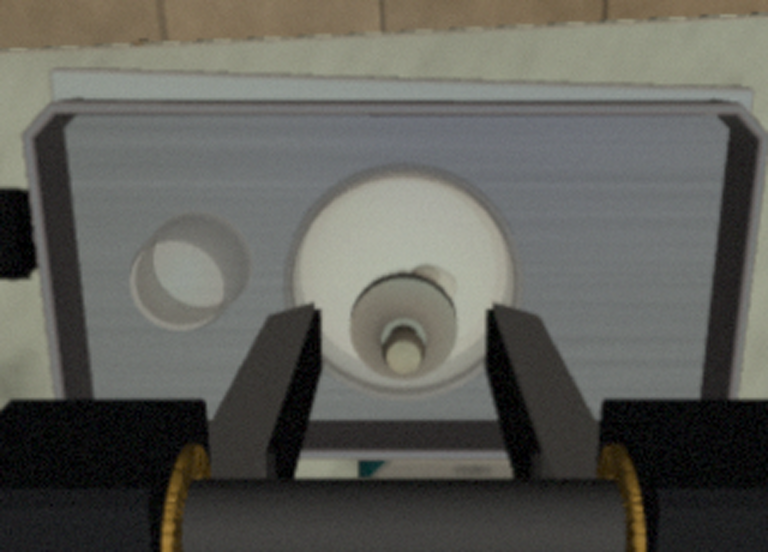

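Released, with the lamp upright. Up, then check how it's centred.

Request:
{"fn": "jog_arm", "kwargs": {
  "motion": [
    [5.2, [0, 0, 1], [0, 0, 0]],
    [5.2, [0, 0, 2.5], [0, 0, 0]],
    [5.2, [0, 0, 3.5], [0, 0, 0]],
    [5.2, [0, 0, 3.5], [0, 0, 0]],
    [5.2, [0, 0, 2], [0, 0, 0]],
    [5.2, [0, 0, 0], [0, 0, 0]],
    [5.2, [0, 0, 0], [0, 0, 0]]
  ]
}}

```text
time_s: 7.7
tcp_pos: [0.4245, -0.0362, 0.2625]
orientation: [0.023, 1.0, 0.0, 0.001]
wrist_force: [-0.3, -0.5, -0.5]
finger_gap: 0.052
```

```bash
python3 - <<'E'
from st import *
w=get_image("wrist");o,R=st()
crop(w,130,90,400,270,2.9,"w11.png")
E
```

```text
t 7.75 p [424.5 -36.2 262.4] z [ 0.001 -0.    -1.   ] y [0.046 0.999 0.   ] yang 87.34 q [-0.353 -0.362  2.035  0.     1.468 -1.877] v 0.0274 F [ 0.1 -0.4  0.4] gap 0.0524
```

View pics/w11.png

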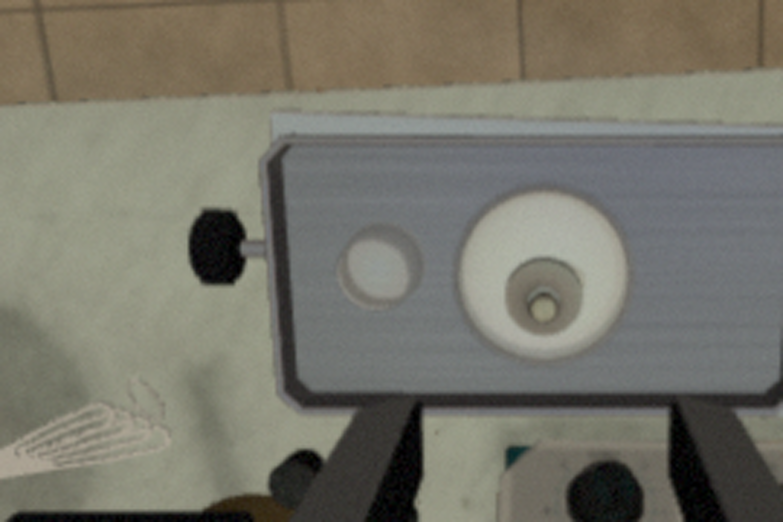

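```bash
python3 - <<'E'
from st import *
w=get_image("wrist");o,R=st()
crop(w,200,110,440,260,3.3,"w12.png")
f=w["frame"].astype(int)
m=((f.min(2)>165)).astype(np.uint8);m[:130]=0;m[230:]=0;m[:,:270]=0;m[:,370:]=0
n,l,s,c=cv2.connectedComponentsWithStats(m);i=1+np.argmax(s[1:,4]);print(s[i],c[i])
E
```

```text
t 7.8 p [423.9 -36.  261.1] z [-0.001  0.001 -1.   ] y [0.046 0.999 0.001] yang 87.34 q [-0.353 -0.361  2.036  0.     1.468 -1.877] v 0.0297 F [-0.1  0.1  0.4] gap 0.0521
[315 167  18  13  80] [321.8625 173.2625]
```

View pics/w12.png

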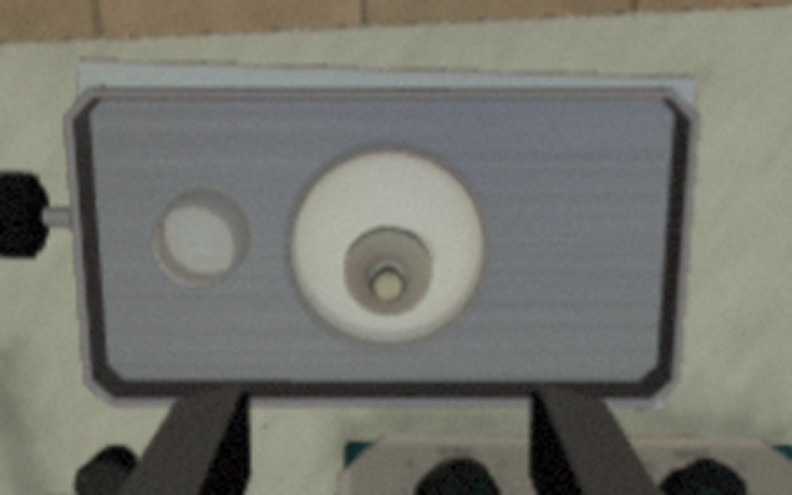

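```bash
python3 - <<'E'
from st import *
w=get_image("wrist");o,R=st()
def uv(p,off=(200,110),k=3.3): return ((p[0]+.5)/k+off[0]-.5,(p[1]+.5)/k+off[1]-.5)
P=np.array([onz(w,uv(p),.0955) for p in [(64,88),(698,90),(680,403),(88,402)]])
print(P,P.mean(0),[np.linalg.norm(P[i]-P[i-1]).round(4) for i in range(4)])
print("wick",onz(w,uv((388,284)),.148),"body",onz(w,uv((388,246)),.095),"snuf",onz(w,uv((200,240)),.1))
T=P.mean(0)
# tool push target: jaw along x
def f(q): return (Ro.from_euler('z',q[0])*Ro.from_euler('y',q[1]+q[2])*Ro.from_euler('z',q[3])*Ro.from_euler('y',q[4])*Ro.from_euler('z',q[5]+np.pi/2)).as_matrix()
from scipy.optimize import least_squares
for tilt in (30,40,45):
  a=np.radians(87);ax=np.array([np.cos(a),np.sin(a),0]);t=np.radians(tilt)
  Z=ax*np.sin(t)-np.array([0,0,np.cos(t)])
  for sg in (1,-1):
    X=sg*np.array([np.sin(a),-np.cos(a),0]);Y=X
    D=np.c_[np.cross(Y,Z),Y,Z]
    for q1,q23 in ((-.9,1.75),(-.3,1.8)):
      M=(Ro.from_euler('z',q1)*Ro.from_euler('y',q23)).as_matrix().T@D
      e=Ro.from_matrix(M).as_euler('ZYZ'); 
      print(tilt,sg,q1,"q4,5,6",e.round(2),(e[2]-np.pi/2).round(2),"toolx",D[:,0].round(2), "rotvec",np.degrees(Ro.from_matrix(D@R.T).as_rotvec()).round(1))
E
```

```text
t 7.85 p [423.5 -35.8 260.2] z [-0.003  0.001 -1.   ] y [0.046 0.999 0.001] yang 87.34 q [-0.353 -0.36   2.037  0.     1.468 -1.877] v 0.0171 F [-0.1  0.3 -0.3] gap 0.0518
[[ 0.36382195 -0.14090321  0.0955    ]
 [ 0.37410936  0.06735547  0.0955    ]
 [ 0.48313618  0.0640126   0.0955    ]
 [ 0.47299698 -0.14602692  0.0955    ]] [ 0.42351611 -0.03889051  0.0955    ] [np.float64(0.1093), np.float64(0.2085), np.float64(0.1091), np.float64(0.2103)]
wick [ 0.42242292 -0.03694707  0.148     ] body [ 0.4216505  -0.03697831  0.095     ] snuf [ 0.41567202 -0.1001312   0.1       ]
30 1 -0.9 q4,5,6 [0.35 1.79 0.73] -0.84 toolx [0.05 0.86 0.5 ] rotvec [ 24.5  22.3 -88.1]
30 1 -0.3 q4,5,6 [0.51 1.49 1.24] -0.33 toolx [0.05 0.86 0.5 ] rotvec [ 24.5  22.3 -88.1]
30 -1 -0.9 q4,5,6 [ 0.35  1.79 -2.41] -3.98 toolx [-0.05 -0.86 -0.5 ] rotvec [ 22.4 -24.8  87.4]
30 -1 -0.3 q4,5,6 [ 0.51  1.49 -1.9 ] -3.47 toolx [-0.05 -0.86 -0.5 ] rotvec [ 22.4 -24.8  87.4]
40 1 -0.9 q4,5,6 [0.47 1.92 0.76] -0.81 toolx [0.04 0.76 0.64] rotvec [ 32.6  29.7 -86.3]
40 1 -0.3 q4,5,6 [0.67 1.55 1.24] -0.34 toolx [0.04 0.76 0.64] rotvec [ 32.6  29.7 -86.3]
40 -1 -0.9 q4,5,6 [ 0.47  1.92 -2.38] -3.95 toolx [-0.04 -0.76 -0.64] rotvec [ 29.7 -33.   85.6]
40 -1 -0.3 q4,5,6 [ 0.67  1.55 -1.91] -3.48 toolx [-0.04 -0.76 -0.64] rotvec [ 29.7 -33.   85.6]
45 1 -0.9 q4,5,6 [0.53 1.98 0.79] -0.78 toolx [0.04 0.71 0.71] rotvec [ 36.7  33.4 -85.2]
45 1 -0.3 q4,5,6 [0.76 1.58 1.24] -0.34 toolx [0.04 0.71 0.71] rotvec [ 36.7  33.4 -85.2]
45 -1 -0.9 q4,5,6 [ 0.53  1.98 -2.35] -3.92 toolx [-0.04 -0.71 -0.71] rotvec [ 33.4 -37.   84.5]
45 -1 -0.3 q4,5,6 [ 0.76  1.58 -1.91] -3.48 toolx [-0.04 -0.71 -0.71] rotvec [ 33.4 -37.   84.5]
```

The lamp is within about 2 mm of the tray's middle. For the push pose I'll lean 48° with the jaws across (camera side up), which is within joint range. Before leaning the tool back I'll check how far the cabinet on the right reaches.

```bash
python3 - <<'E'
from st import *
g=get_image("top");s=get_image("scene")
for z in (0,.2,.4):
  print(z,[onz(g,p,z).round(3) for p in [(472,200),(487,22),(575,200)]], "scene corner",[onz(s,p,z).round(3) for p in [(478,308),(595,205)]])
crop(s,380,150,640,400,3,"s13.png")
E
```

```text
0 [array([ 0.553, -0.439,  0.   ]), array([ 1.191, -0.5  ,  0.   ]), array([ 0.563, -0.805, -0.   ])] scene corner [array([ 0.718, -0.412,  0.   ]), array([ 1.37 , -0.415,  0.   ])]
0.2 [array([ 0.536, -0.373,  0.2  ]), array([ 1.095, -0.427,  0.2  ]), array([ 0.544, -0.694,  0.2  ])] scene corner [array([ 0.559, -0.476,  0.2  ]), array([ 1.091, -0.479,  0.2  ])]
0.4 [array([ 0.519, -0.308,  0.4  ]), array([ 0.998, -0.354,  0.4  ]), array([ 0.526, -0.583,  0.4  ])] scene corner [array([ 0.401, -0.541,  0.4  ]), array([ 0.813, -0.543,  0.4  ])]
```

View pics/s13.png

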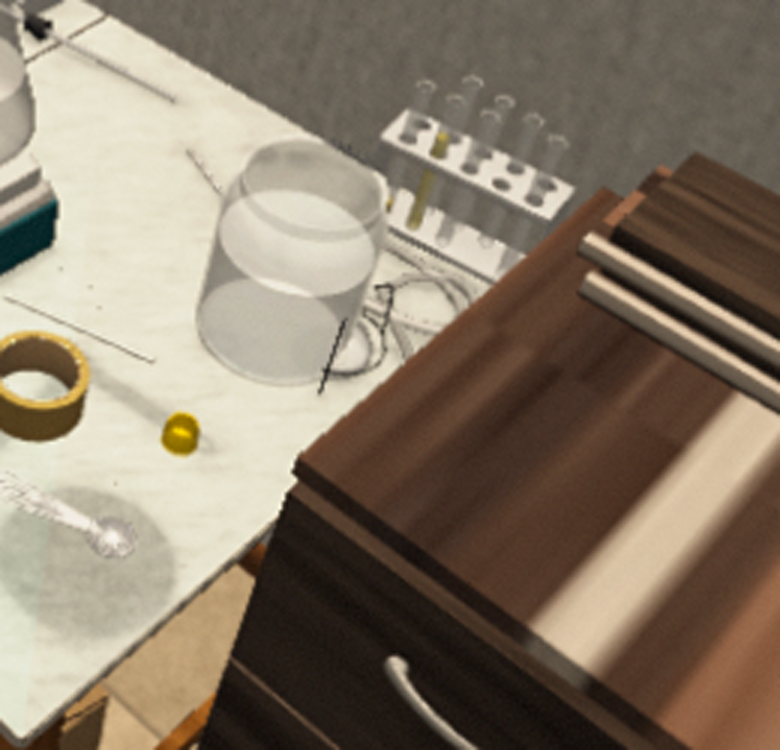

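Request:
{"fn": "jog_arm", "kwargs": {
  "motion": [
    [6, [0, -2, 1], [0, 0, 0]],
    [6, [0, -3.5, 1], [0, 0, 0]],
    [6, [0, -3.5, 1], [0, 0, 0]],
    [6, [0, -3.5, 0], [0, 0, 0]],
    [6, [0, -2, 0], [0, 0, 0]],
    [6, [0, 0, 0], [1.5, 1.5, -4]],
    [6, [0, 0, 0], [2.1, 1.9, -5]],
    [6, [0, 0, 0], [2.1, 1.9, -5]]
  ]
}}

```text
time_s: 8.62
tcp_pos: [0.4172, -0.1837, 0.2793]
orientation: [0.147, 0.986, 0.057, -0.059]
wrist_force: [0.6, -1.3, 0.5]
finger_gap: 0.0601
```

```bash
cat >> h.py <<'E'
def pushpose(tilt,ang=87.):
    a=np.radians(ang);ax=np.array([np.cos(a),np.sin(a),0]);t=np.radians(tilt)
    Z=ax*np.sin(t)-np.array([0,0,np.cos(t)]);Y=np.array([np.sin(a),-np.cos(a),0])
    return np.c_[np.cross(Y,Z),Y,Z]
def rv(o,tilt,ang=87.):
    R=Ro.from_quat(o['orientation']).as_matrix()
    return np.degrees(Ro.from_matrix(pushpose(tilt,ang)@R.T).as_rotvec()).round(2)
E
python3 - <<'E'
from st import *
o,R=st();print(rv(o,48))
E
```

```text
t 8.6167 p [ 417.2 -183.7  279.3] z [-0.1    0.131 -0.986] y [0.297 0.95  0.096] yang 72.65 q [-0.688 -0.177  1.863  0.038  1.616 -1.964] v 0.9439 F [ 0.6 -1.3  0.5] gap 0.0601
[ 32.13  29.23 -70.35]
```

Request:
{"fn": "jog_arm", "kwargs": {
  "motion": [
    [6, [0, 0, 0], [2.7, 2.4, -5.8]],
    [6, [0, 0, 0], [2.7, 2.4, -5.8]],
    [6, [0, 0, 0], [2.7, 2.4, -5.8]],
    [6, [0, 0, 0], [2.7, 2.4, -5.8]],
    [6, [0, 0, 0], [2.7, 2.4, -5.8]],
    [6, [0, 0, 0], [2.7, 2.4, -5.8]],
    [6, [0, 0, 0], [2.7, 2.4, -5.8]],
    [6, [0, 0, 0], [0, 0, 0]]
  ]
}}

```text
time_s: 9.28
tcp_pos: [0.4143, -0.1818, 0.2681]
orientation: [0.484, 0.819, 0.22, -0.213]
wrist_force: [-0.9, 0.5, -0.5]
finger_gap: 0.0603
```

```bash
python3 - <<'E'
from st import *
o,R=st();print(rv(o,48))
s=get_image("scene");cv2.imwrite("pics/s14.png",s["frame"][:,:,::-1])
E
```

```text
t 9.2833 p [ 414.3 -181.8  268.1] z [-0.137  0.568 -0.812] y [0.888 0.434 0.154] yang 26.04 q [-0.846  0.042  1.765  0.293  1.887 -1.336] v 0.0622 F [-0.9  0.5 -0.5] gap 0.0603
[ 11.32  11.4  -27.83]
```

View pics/s14.png

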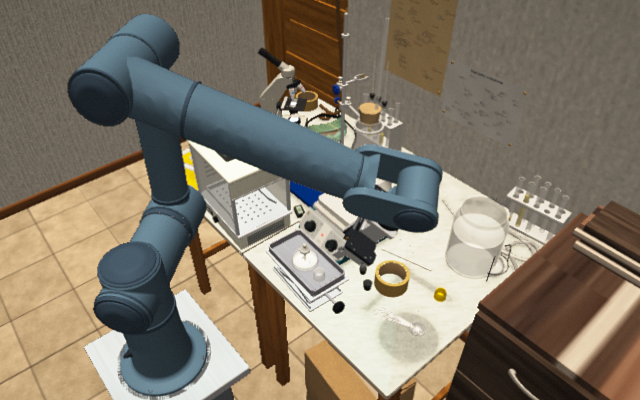

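Request:
{"fn": "jog_arm", "kwargs": {
  "motion": [
    [6, [0, -0.3, -0.5], [2.3, 2.3, -5.6]],
    [6, [0, -0.3, -0.5], [2.3, 2.3, -5.6]],
    [6, [0, -0.3, -0.5], [2.3, 2.3, -5.6]],
    [6, [0, -0.3, -0.5], [2.3, 2.3, -5.6]],
    [6, [0, -0.3, -0.5], [2.2, 2.3, -5.4]],
    [6, [0, 0, 0], [0, 0, 0]],
    [6, [0, 0, 0], [0, 0, 0]]
  ]
}}

```text
time_s: 9.92
tcp_pos: [0.4149, -0.1934, 0.2411]
orientation: [0.661, 0.631, 0.295, -0.281]
wrist_force: [-0.7, -0.4, 0.7]
finger_gap: 0.0598
```

```bash
python3 - <<'E'
from st import *
o,R=st();print(rv(o,48))
w=get_image("wrist");cv2.imwrite("pics/w15.png",w["frame"][:,:,::-1])
E
```

```text
t 9.9167 p [ 414.9 -193.4  241.1] z [ 0.035  0.743 -0.668] y [ 0.999 -0.047  0.   ] yang -2.69 q [-0.98   0.119  1.811  0.488  1.901 -0.941] v 0.0219 F [-0.7 -0.4  0.7] gap 0.0598
[-0.06  0.02 -0.31]
```

View pics/w15.png

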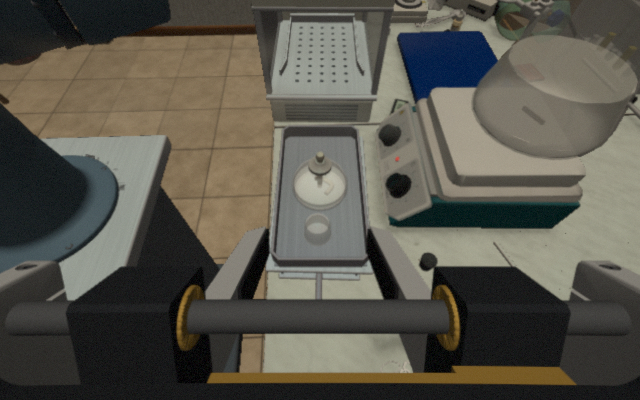

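The view along the push axis shows the tray at (275–370, 125–265), with the hood mouth straight ahead and the lamp and cap in place. Descend behind the tail.

Request:
{"fn": "jog_arm", "kwargs": {
  "motion": [
    [6, [0.1, 0.3, -2.5], [0, 0, -0.1]],
    [6, [0.1, 0.3, -3.5], [0, 0, -0.1]],
    [6, [0, 0.3, -3.5], [0, 0, -0.1]],
    [6, [0, 0.3, -3], [0, 0, 0]],
    [6, [0, 0, -1], [0, 0, 0]],
    [6, [0, 0, 0], [0, 0, 0]],
    [6, [0, 0, 0], [0, 0, 0]]
  ]
}}

```text
time_s: 10.55
tcp_pos: [0.4213, -0.1805, 0.108]
orientation: [0.654, 0.643, 0.291, -0.271]
wrist_force: [-0.3, -0.6, 0.3]
finger_gap: 0.0601
```

```bash
python3 - <<'E'
from st import *
o,R=st();print(rv(o,48))
E
```

```text
t 10.55 p [ 421.3 -180.5  108. ] z [ 0.033  0.729 -0.684] y [ 0.999 -0.025  0.021] yang -1.46 q [-0.952  0.291  1.88   0.468  1.659 -1.064] v 0.015 F [-0.3 -0.6  0.3] gap 0.0601
[ 1.2   1.13 -1.53]
```

Request:
{"fn": "jog_arm", "kwargs": {
  "motion": [
    [6, [-0.15, 0.2, -1], [0.6, 0.6, -0.8]],
    [6, [-0.15, 0.2, -1], [0.6, 0.5, -0.7]],
    [6, [0, 0.1, -0.4], [0, 0, 0]],
    [6, [0, 0, 0], [0, 0, 0]],
    [6, [0, 0, 0], [0, 0, 0]]
  ]
}}

```text
time_s: 10.97
tcp_pos: [0.4207, -0.1783, 0.0867]
orientation: [0.663, 0.631, 0.295, -0.276]
wrist_force: [0.5, 0.6, 0.5]
finger_gap: 0.0603
```

```bash
python3 - <<'E'
from st import *
o,R=st();print(rv(o,48))
w=get_image("wrist");cv2.imwrite("pics/w16.png",w["frame"][:,:,::-1])
s=get_image("scene");crop(s,250,200,350,300,6,"s16.png")
E
```

```text
t 10.9667 p [ 420.7 -178.3   86.7] z [ 0.043  0.737 -0.674] y [ 0.999 -0.052  0.007] yang -2.98 q [-0.957  0.329  1.888  0.478  1.626 -1.059] v 0.0032 F [0.5 0.6 0.5] gap 0.0603
[ 0.42  0.36 -0.02]
```

View pics/w16.png

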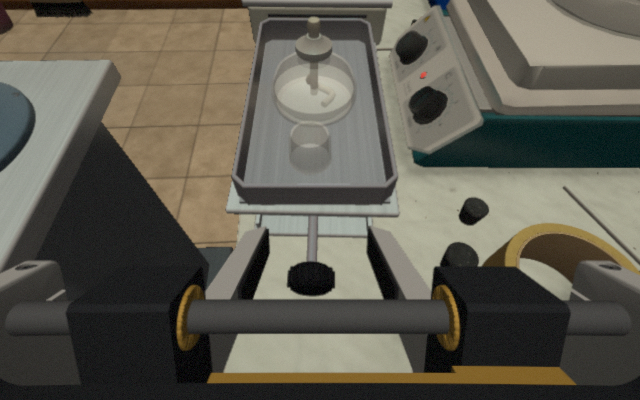

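View pics/s16.png

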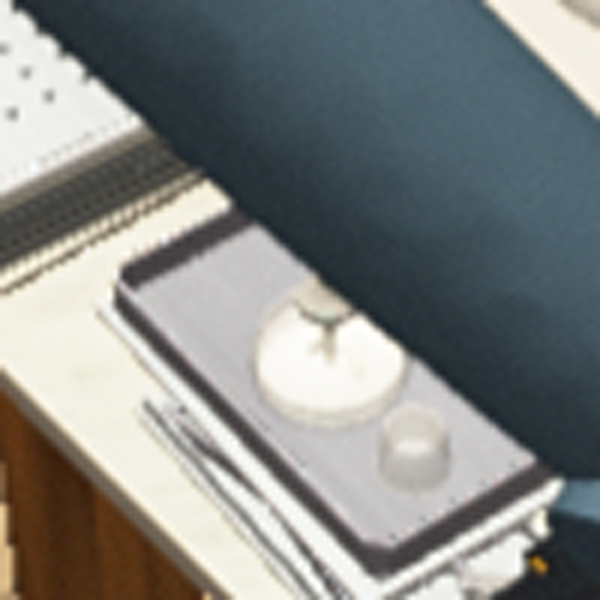

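Request:
{"fn": "jog_arm", "kwargs": {
  "motion": [
    [6, [0, 0.3, -0.35], [0.2, 0.2, 0]],
    [6, [0, 0.6, -0.1], [0.2, 0.1, 0]],
    [6, [0, 0.6, 0], [0, 0, 0]],
    [6, [0, 0.4, 0], [0, 0, 0]],
    [6, [0, 0.2, 0], [0, 0, 0]]
  ]
}}

```text
time_s: 11.48
tcp_pos: [0.4212, -0.1561, 0.0826]
orientation: [0.663, 0.629, 0.295, -0.279]
wrist_force: [-0.4, -0.4, 0.7]
finger_gap: 0.06
```

```bash
python3 - <<'E'
from st import *
o,R=st();print(rv(o,48))
E
```

```text
t 11.4833 p [ 421.2 -156.1   82.6] z [ 0.04   0.741 -0.67 ] y [ 0.999 -0.052  0.002] yang -3.0 q [-0.933  0.313  1.922  0.494  1.608 -1.046] v 0.0506 F [-0.4 -0.4  0.7] gap 0.06
[ 0.07  0.11 -0.  ]
```

Request:
{"fn": "jog_arm", "kwargs": {
  "motion": [
    [6, [0.02, 0.4, 0], [0, 0, 0]],
    [6, [0.02, 0.4, 0], [0, 0, 0]],
    [6, [0.02, 0.4, 0], [0, 0, 0]],
    [6, [0.02, 0.4, 0], [0, 0, 0]],
    [6, [0.02, 0.4, 0], [0, 0, 0]],
    [6, [0.02, 0.3, 0], [0, 0, 0]]
  ]
}}

```text
time_s: 11.98
tcp_pos: [0.4226, -0.1309, 0.0828]
orientation: [0.663, 0.63, 0.295, -0.278]
wrist_force: [-0.4, 0.1, -0.1]
finger_gap: 0.06
```

```bash
python3 - <<'E'
from st import *
o,R=st();print(rv(o,48))
w=get_image("wrist");cv2.imwrite("pics/w17.png",w["frame"][:,:,::-1])
E
```

```text
t 11.9833 p [ 422.6 -130.9   82.8] z [ 0.04   0.74  -0.671] y [ 0.999 -0.052  0.003] yang -2.98 q [-0.901  0.281  1.962  0.513  1.587 -1.029] v 0.0567 F [-0.4  0.1 -0.1] gap 0.06
[ 0.18  0.14 -0.02]
```

View pics/w17.png

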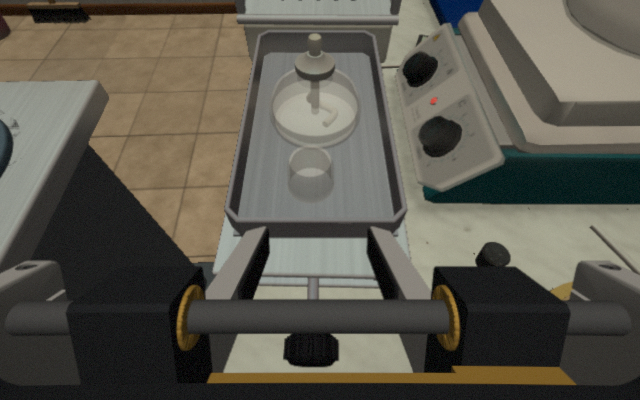

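Request:
{"fn": "jog_arm", "kwargs": {
  "motion": [
    [6, [0.03, 0.4, 0], [0.1, 0.1, 0]],
    [6, [0.03, 0.5, 0], [0, 0, 0]],
    [6, [0.03, 0.5, 0], [0, 0, 0]],
    [6, [0.03, 0.5, 0], [0, 0, 0]],
    [6, [0.03, 0.5, 0], [0, 0, 0]],
    [6, [0.03, 0.5, 0], [0, 0, 0]],
    [6, [0.03, 0.4, 0], [0, 0, 0]],
    [6, [0.02, 0.3, 0], [0, 0, 0]]
  ]
}}

```text
time_s: 12.7
tcp_pos: [0.4251, -0.0909, 0.0828]
orientation: [0.663, 0.629, 0.295, -0.28]
wrist_force: [0.6, -0.5, -0.4]
finger_gap: 0.0599
```

```bash
python3 - <<'E'
from st import *
o,R=st();print(rv(o,48))
w=get_image("wrist");cv2.imwrite("pics/w18.png",w["frame"][:,:,::-1])
g=get_image("top");crop(g,190,170,420,270,3.4,"t18.png")
E
```

```text
t 12.7 p [425.1 -90.9  82.8] z [ 0.039  0.741 -0.67 ] y [ 0.999 -0.052  0.001] yang -2.98 q [-0.847  0.239  2.017  0.547  1.558 -0.998] v 0.0608 F [ 0.6 -0.5 -0.4] gap 0.0599
[ 0.06  0.03 -0.02]
```

View pics/w18.png

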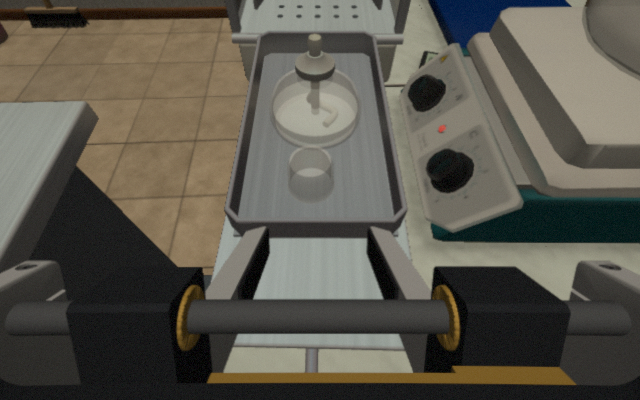

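View pics/t18.png

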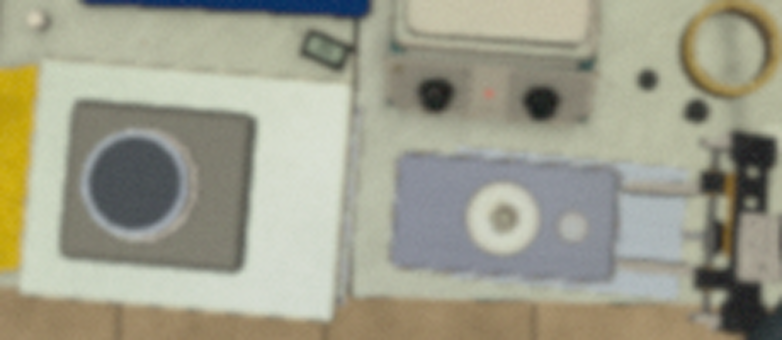

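The tray moves squarely with the fingers. Its front is partway across the slot, the view is level, and the lamp and cap are unmoved.

Request:
{"fn": "jog_arm", "kwargs": {
  "motion": [
    [6, [0.03, 0.4, 0], [0, 0, 0]],
    [6, [0.03, 0.5, 0], [0, 0, 0]],
    [6, [0.03, 0.5, 0], [0, 0, 0]],
    [6, [0.03, 0.5, 0], [0, 0, 0]],
    [6, [0.03, 0.5, 0], [0, 0, 0]],
    [6, [0.03, 0.5, 0], [0, 0, 0]],
    [6, [0.03, 0.5, 0], [0, 0, 0]],
    [6, [0.03, 0.4, 0], [0, 0, 0]]
  ]
}}

```text
time_s: 13.47
tcp_pos: [0.4279, -0.0501, 0.0829]
orientation: [0.663, 0.629, 0.295, -0.279]
wrist_force: [0.1, -0.5, -0.9]
finger_gap: 0.06
```

```bash
python3 - <<'E'
from st import *
o,R=st();print(rv(o,48))
w=get_image("wrist");cv2.imwrite("pics/w19.png",w["frame"][:,:,::-1])
E
```

```text
t 13.4667 p [427.9 -50.1  82.9] z [ 0.04   0.741 -0.67 ] y [ 0.999 -0.053  0.001] yang -3.02 q [-0.786  0.196  2.068  0.586  1.524 -0.962] v 0.0841 F [ 0.1 -0.5 -0.9] gap 0.06
[0.09 0.05 0.02]
```

View pics/w19.png

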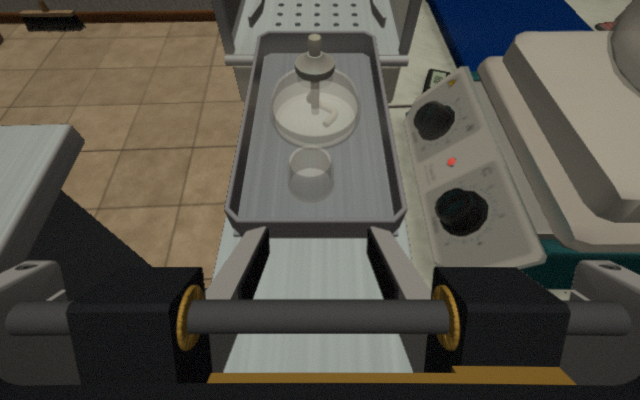

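```bash
python3 - <<'E'
from st import *
w=get_image("wrist");o,R=st()
crop(w,210,0,430,120,3.6,"w20.png")
E
```

```text
t 13.5667 p [427.7 -49.9  82.9] z [ 0.039  0.741 -0.67 ] y [ 0.999 -0.052  0.001] yang -2.98 q [-0.785  0.196  2.069  0.585  1.524 -0.963] v 0.0133 F [ 0.3  0.9 -0.4] gap 0.0597
```

View pics/w20.png

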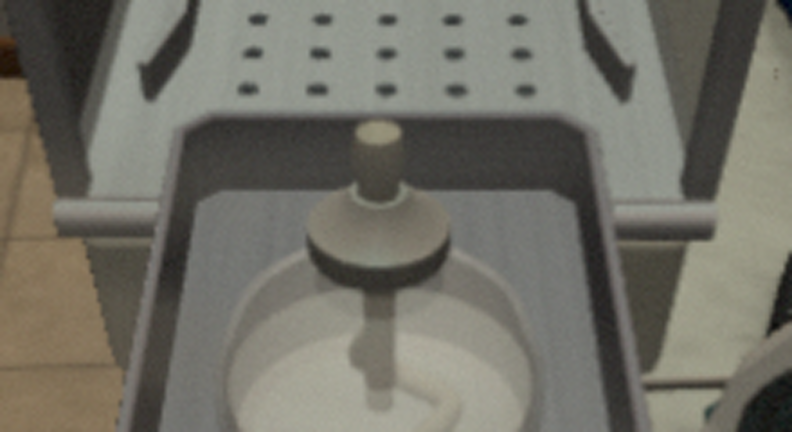

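The tray is centred on the deck: lip mid at 385, holes at 387 and tray front at 388 in the crop. Its front is over the lip and level, so I'll continue.

Request:
{"fn": "jog_arm", "kwargs": {
  "motion": [
    [6, [0.03, 0.4, 0], [0, 0, 0]],
    [6, [0.03, 0.6, 0], [0, 0, 0]],
    [6, [0.03, 0.6, 0], [0, 0, 0]],
    [6, [0.03, 0.6, 0], [0, 0, 0]],
    [6, [0.03, 0.6, 0], [0, 0, 0]],
    [6, [0.03, 0.6, 0], [0, 0, 0]],
    [6, [0.03, 0.5, 0], [0, 0, 0]],
    [6, [0.02, 0.4, 0], [0, 0, 0]]
  ]
}}

```text
time_s: 14.23
tcp_pos: [0.4305, -0.0034, 0.083]
orientation: [0.663, 0.629, 0.295, -0.279]
wrist_force: [0.5, -0.4, 0.1]
finger_gap: 0.0599
```

Request:
{"fn": "jog_arm", "kwargs": {
  "motion": [
    [6, [0.03, 0.4, 0], [0, 0, 0]],
    [6, [0.03, 0.5, 0], [0, 0, 0]],
    [6, [0.03, 0.5, 0], [0, 0, 0]],
    [6, [0.03, 0.5, 0], [0, 0, 0]],
    [6, [0.03, 0.5, 0], [0, 0, 0]],
    [6, [0.03, 0.5, 0], [0, 0, 0]],
    [6, [0.03, 0.4, 0], [0, 0, 0]],
    [6, [0.02, 0.3, 0], [0, 0, 0]]
  ]
}}

```text
time_s: 14.9
tcp_pos: [0.4327, 0.037, 0.0827]
orientation: [0.663, 0.629, 0.295, -0.279]
wrist_force: [-1.3, -1.1, -0.5]
finger_gap: 0.0604
```

```bash
python3 - <<'E'
from st import *
o,R=st();print(rv(o,48))
w=get_image("wrist");cv2.imwrite("pics/w21.png",w["frame"][:,:,::-1])
s=get_image("scene");cv2.imwrite("pics/s21.png",s["frame"][:,:,::-1])
E
```

```text
t 14.9 p [432.7  37.   82.7] z [ 0.04   0.741 -0.671] y [ 0.999 -0.053  0.001] yang -3.02 q [-0.634  0.122  2.156  0.675  1.445 -0.876] v 0.0774 F [-1.3 -1.1 -0.5] gap 0.0604
[0.12 0.04 0.02]
```

View pics/w21.png

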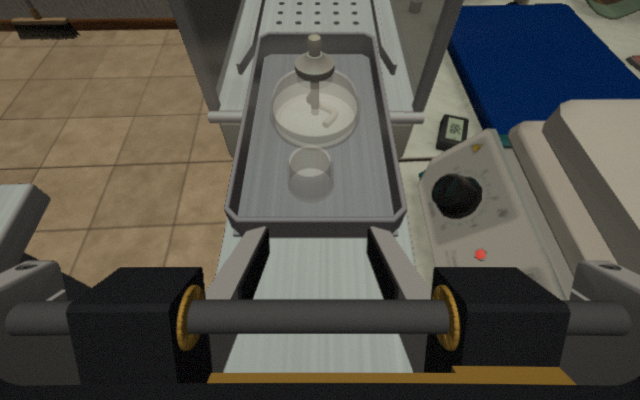

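View pics/s21.png

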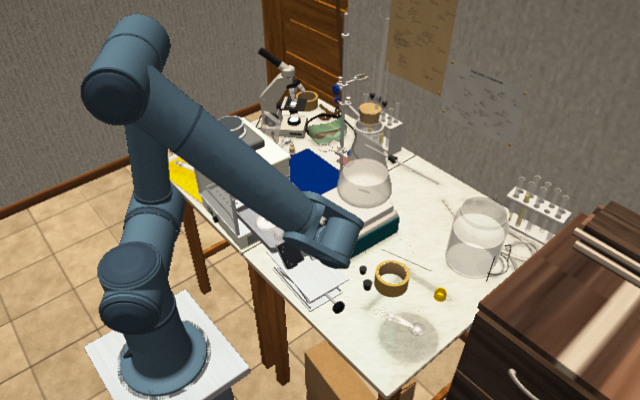

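```bash
python3 - <<'E'
from st import *
g=get_image("top");crop(g,180,160,440,400,2.9,"t22.png")
E
```

```text
(no output)
```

View pics/t22.png

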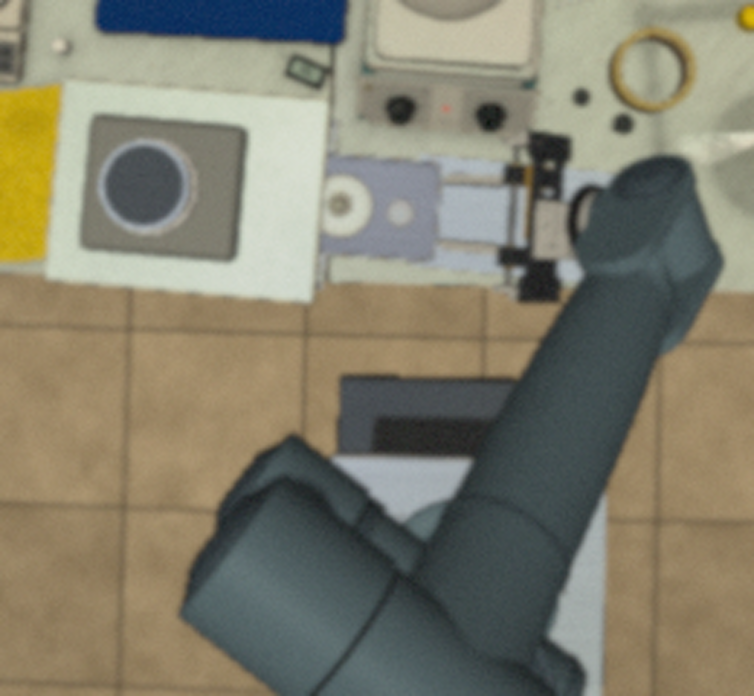

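All clear: the arm stays well away from the hood. On through the tail's drop off the jack edge, slowly.

Request:
{"fn": "jog_arm", "kwargs": {
  "motion": [
    [6, [0.03, 0.3, 0], [0, 0, 0]],
    [6, [0.03, 0.4, 0], [0, 0, 0]],
    [6, [0.03, 0.4, 0], [0, 0, 0]],
    [6, [0.03, 0.4, 0], [0, 0, 0]],
    [6, [0.03, 0.4, 0], [0, 0, 0]],
    [6, [0.03, 0.4, 0], [0, 0, 0]],
    [6, [0.03, 0.4, 0], [0, 0, 0]],
    [6, [0.02, 0.3, 0], [0, 0, 0]]
  ]
}}

```text
time_s: 15.72
tcp_pos: [0.4357, 0.0686, 0.0829]
orientation: [0.663, 0.629, 0.295, -0.278]
wrist_force: [0.1, -0.5, -0.5]
finger_gap: 0.0599
```

```bash
python3 - <<'E'
from st import *
o,R=st();print(rv(o,48))
w=get_image("wrist");cv2.imwrite("pics/w23.png",w["frame"][:,:,::-1])
E
```

```text
t 15.7167 p [435.7  68.6  82.9] z [ 0.041  0.74  -0.671] y [ 0.999 -0.054  0.001] yang -3.1 q [-0.571  0.102  2.177  0.712  1.411 -0.839] v 0.0843 F [ 0.1 -0.5 -0.5] gap 0.0599
[0.15 0.07 0.1 ]
```

View pics/w23.png

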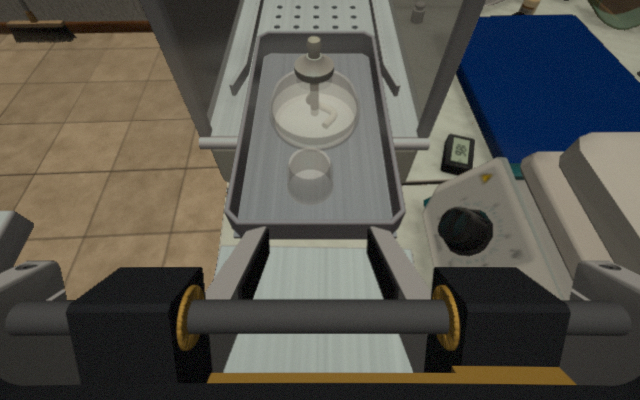

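```bash
python3 - <<'E'
from st import *
w=get_image("wrist");crop(w,190,0,450,160,3,"w24.png")
E
```

```text
(no output)
```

View pics/w24.png

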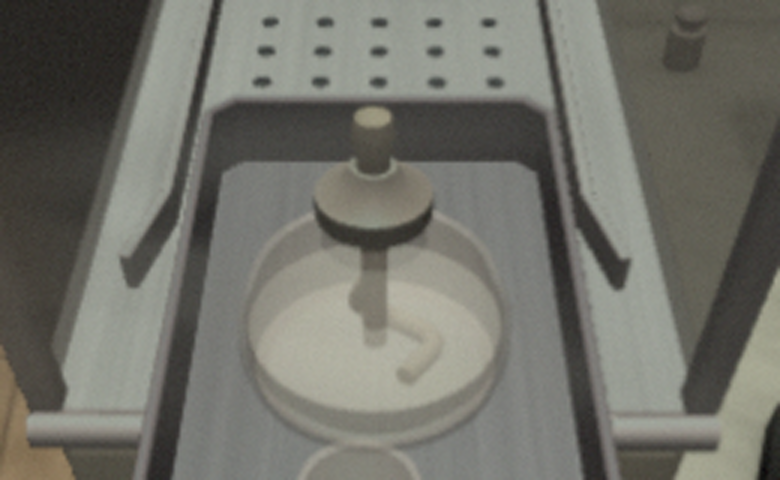

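Request:
{"fn": "jog_arm", "kwargs": {
  "motion": [
    [6, [0.02, 0.3, -0.05], [0.1, 0.1, 0]],
    [6, [0.02, 0.5, -0.05], [0, 0, 0]],
    [6, [0.02, 0.5, 0], [0, 0, 0]],
    [6, [0.02, 0.5, 0], [0, 0, 0]],
    [6, [0.02, 0.5, 0], [0, 0, 0]],
    [6, [0.02, 0.5, 0], [0, 0, 0]],
    [6, [0.02, 0.5, 0], [0, 0, 0]],
    [6, [0.02, 0.4, 0], [0, 0, 0]]
  ]
}}

```text
time_s: 16.48
tcp_pos: [0.4377, 0.1086, 0.082]
orientation: [0.664, 0.628, 0.295, -0.279]
wrist_force: [0.4, -0.9, -0.2]
finger_gap: 0.0601
```

Request:
{"fn": "jog_arm", "kwargs": {
  "motion": [
    [6, [0.02, 0.4, 0], [0, 0, 0]],
    [6, [0.02, 0.5, 0], [0, 0, 0]],
    [6, [0.02, 0.5, 0], [0, 0, 0]],
    [6, [0.02, 0.5, 0], [0, 0, 0]],
    [6, [0.02, 0.5, 0], [0, 0, 0]],
    [6, [0.02, 0.4, 0], [0, 0, 0]],
    [6, [0.02, 0.3, 0], [0, 0, 0]],
    [6, [0.02, 0.2, 0], [0, 0, 0]]
  ]
}}

```text
time_s: 17.15
tcp_pos: [0.4391, 0.146, 0.082]
orientation: [0.663, 0.628, 0.295, -0.28]
wrist_force: [-0.1, -0.2, 0.1]
finger_gap: 0.0599
```

```bash
python3 - <<'E'
from st import *
o,R=st();print(rv(o,48))
w=get_image("wrist");cv2.imwrite("pics/w25.png",w["frame"][:,:,::-1])
s=get_image("scene");crop(s,180,120,360,300,4,"s25.png")
g=get_image("top");crop(g,190,160,420,300,3.4,"t25.png")
E
```

```text
t 17.15 p [439.1 146.   82. ] z [ 0.04   0.742 -0.67 ] y [ 0.999 -0.054 -0.   ] yang -3.08 q [-0.407  0.074  2.211  0.802  1.324 -0.75 ] v 0.0631 F [-0.1 -0.2  0.1] gap 0.0599
[ 0.05 -0.03  0.08]
```

View pics/w25.png

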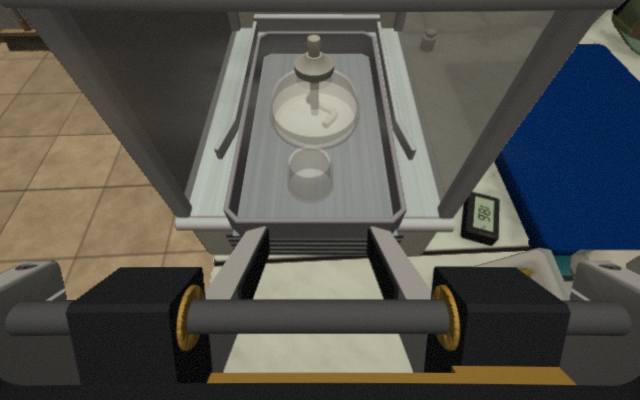

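View pics/t25.png

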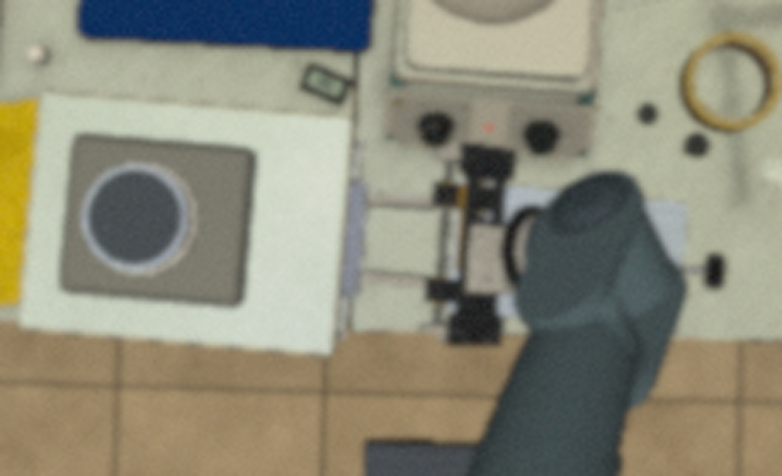

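View pics/s25.png

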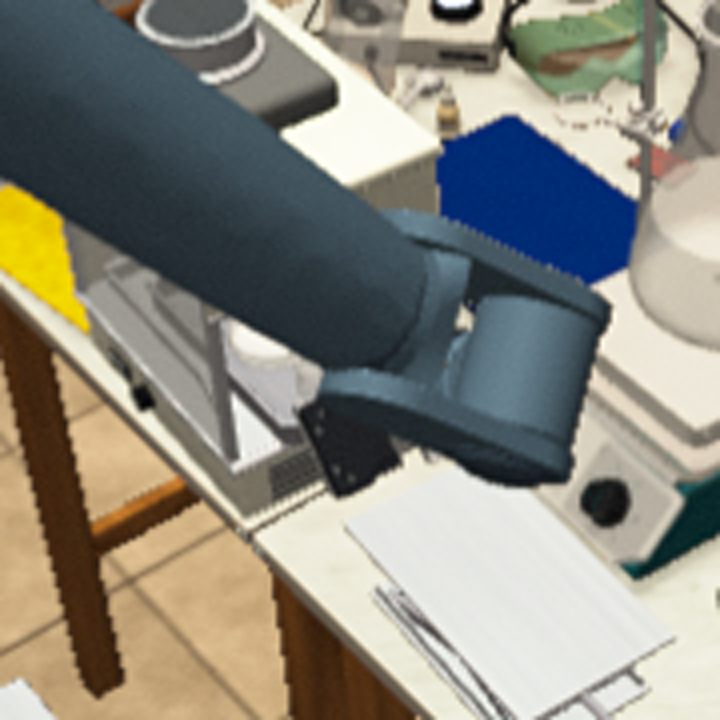

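The tail is now at the lip, the stop bar is visible at row 18, and the tray is centred between the rails. Final approach, slowing down.

Request:
{"fn": "jog_arm", "kwargs": {
  "motion": [
    [6, [0.01, 0.3, 0], [0, 0, 0]],
    [6, [0.02, 0.4, 0], [0, 0, 0]],
    [6, [0.02, 0.4, 0], [0, 0, 0]],
    [6, [0.02, 0.4, 0], [0, 0, 0]],
    [6, [0.02, 0.4, 0], [0, 0, 0]],
    [6, [0.02, 0.3, 0], [0, 0, 0]],
    [6, [0.01, 0.2, 0], [0, 0, 0]],
    [6, [0.01, 0.15, 0], [0, 0, 0]]
  ]
}}

```text
time_s: 17.97
tcp_pos: [0.4409, 0.1731, 0.0819]
orientation: [0.664, 0.628, 0.295, -0.279]
wrist_force: [0.9, 0.1, 0.8]
finger_gap: 0.0598
```

```bash
python3 - <<'E'
from st import *
o,R=st();print(rv(o,48))
w=get_image("wrist");crop(w,190,0,460,240,3,"w26.png")
E
```

```text
t 17.9667 p [440.9 173.1  81.9] z [ 0.041  0.741 -0.67 ] y [ 0.998 -0.055 -0.   ] yang -3.16 q [-0.345  0.071  2.215  0.834  1.288 -0.716] v 0.0499 F [0.9 0.1 0.8] gap 0.0598
[ 0.07 -0.03  0.16]
```

View pics/w26.png

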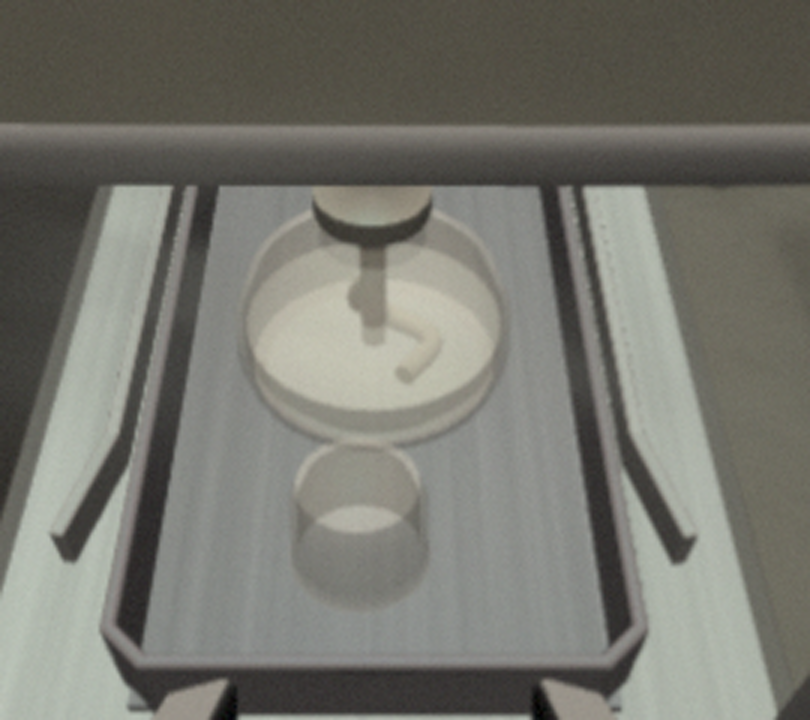

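Request:
{"fn": "jog_arm", "kwargs": {
  "motion": [
    [6, [0.01, 0.2, 0], [0, 0, 0]],
    [6, [0.01, 0.2, 0], [0, 0, 0]],
    [6, [0.01, 0.2, 0], [0, 0, 0]],
    [6, [0.01, 0.2, 0], [0, 0, 0]],
    [6, [0.01, 0.15, 0], [0, 0, 0]],
    [6, [0.01, 0.1, 0], [0, 0, 0]]
  ]
}}

```text
time_s: 18.52
tcp_pos: [0.4416, 0.1846, 0.0819]
orientation: [0.664, 0.628, 0.295, -0.279]
wrist_force: [0.8, -1.0, 0.0]
finger_gap: 0.06
```

```bash
python3 - <<'E'
from st import *
o,R=st()
E
```

```text
t 18.5167 p [441.6 184.6  81.9] z [ 0.041  0.741 -0.67 ] y [ 0.998 -0.055 -0.   ] yang -3.17 q [-0.318  0.07   2.215  0.848  1.273 -0.702] v 0.0319 F [ 0.8 -1.   0. ] gap 0.06
```

Now creep, in 1 mm rows, in short calls watching the force.

Request:
{"fn": "jog_arm", "kwargs": {
  "motion": [
    [6, [0.01, 0.1, 0], [0, 0, 0]],
    [6, [0, 0.1, 0], [0, 0, 0]],
    [6, [0, 0.1, 0], [0, 0, 0]]
  ]
}}

```text
time_s: 18.77
tcp_pos: [0.4417, 0.1879, 0.0819]
orientation: [0.664, 0.628, 0.295, -0.279]
wrist_force: [1.0, -1.3, -0.1]
finger_gap: 0.0597
```

Request:
{"fn": "jog_arm", "kwargs": {
  "motion": [
    [6, [0, 0.1, 0], [0, 0, 0]],
    [6, [0, 0.1, 0], [0, 0, 0]]
  ]
}}

```text
time_s: 18.93
tcp_pos: [0.4418, 0.19, 0.0819]
orientation: [0.664, 0.628, 0.295, -0.279]
wrist_force: [-0.4, -0.3, 0.6]
finger_gap: 0.06
```

Request:
{"fn": "jog_arm", "kwargs": {
  "motion": [
    [6, [0, 0.1, 0], [0, 0, 0]],
    [6, [0, 0.1, 0], [0, 0, 0]]
  ]
}}

```text
time_s: 19.1
tcp_pos: [0.4419, 0.1916, 0.0817]
orientation: [0.664, 0.628, 0.294, -0.279]
wrist_force: [-1.8, -8.2, 3.4]
finger_gap: 0.06
```

The force is 8 N at y = 0.1916, so the tray is against the stop. Check squareness.

```bash
python3 - <<'E'
from st import *
w=get_image("wrist");o,R=st();crop(w,190,0,460,240,3,"w27.png")
E
```

```text
t 19.15 p [442.  191.6  81.8] z [ 0.041  0.74  -0.672] y [ 0.998 -0.055  0.   ] yang -3.16 q [-0.301  0.07   2.215  0.855  1.262 -0.693] v 0.0056 F [-1.5 -6.1  2.9] gap 0.0598
```

View pics/w27.png

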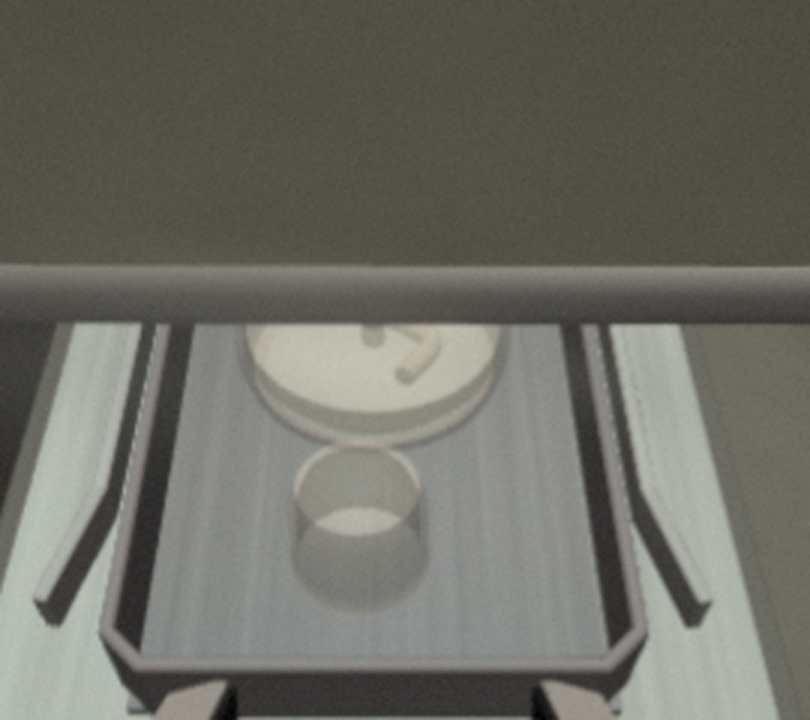

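The tray is square between the rails and the lamp and cap haven't moved. Back off straight.

Request:
{"fn": "jog_arm", "kwargs": {
  "motion": [
    [6, [0, -0.1, 0], [0, 0, 0]],
    [6, [-0.01, -0.3, 0], [0, 0, 0]],
    [6, [-0.03, -0.7, 0], [0, 0, 0]],
    [6, [-0.06, -1.2, 0], [0, 0, 0]],
    [6, [-0.1, -2, 0], [0, 0, 0]],
    [6, [-0.1, -2, 0], [0, 0, 0]],
    [6, [-0.1, -2, 0], [0, 0, 0]],
    [6, [-0.05, -1, 0], [0, 0, 0]]
  ]
}}

```text
time_s: 19.82
tcp_pos: [0.4353, 0.0957, 0.082]
orientation: [0.662, 0.629, 0.294, -0.28]
wrist_force: [-0.9, -0.0, 0.4]
finger_gap: 0.06
```

Request:
{"fn": "jog_arm", "kwargs": {
  "motion": [
    [6, [-0.1, -2, 0.5], [0, 0, 0]],
    [6, [-0.1, -2.5, 1], [0, 0, 0]],
    [6, [-0.1, -2.5, 1], [0, 0, 0]],
    [6, [-0.1, -2.5, 1], [0, 0, 0]],
    [6, [-0.1, -2, 1], [0, 0, 0]],
    [6, [0, -1, 0], [0, 0, 0]],
    [6, [0, 0, 0], [0, 0, 0]],
    [6, [0, 0, 0], [0, 0, 0]]
  ]
}}

```text
time_s: 20.48
tcp_pos: [0.4281, -0.0367, 0.128]
orientation: [0.664, 0.627, 0.295, -0.282]
wrist_force: [0.2, 0.2, 0.3]
finger_gap: 0.06
```

```bash
python3 - <<'E'
from st import *
w=get_image("wrist");o,R=st();cv2.imwrite("pics/w28.png",w["frame"][:,:,::-1]);crop(w,210,0,430,130,3.6,"w29.png")
s=get_image("scene");cv2.imwrite("pics/s28.png",s["frame"][:,:,::-1])
E
```

```text
t 20.5333 p [427.9 -36.3 127.8] z [ 0.038  0.745 -0.666] y [ 0.998 -0.055 -0.004] yang -3.16 q [-0.766  0.094  2.08   0.599  1.595 -0.893] v 0.0168 F [ 0.4  0.3 -0.4] gap 0.0598
```

View pics/w28.png

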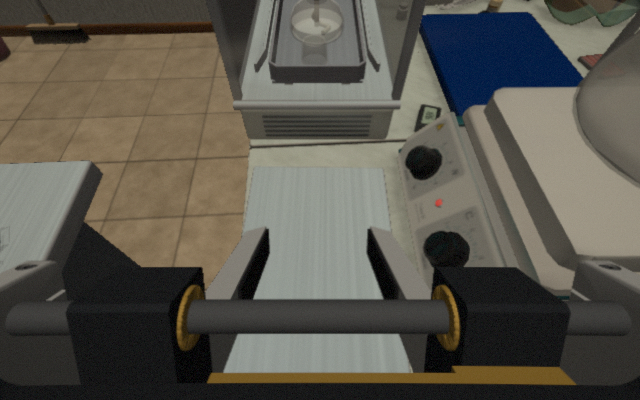

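View pics/w29.png

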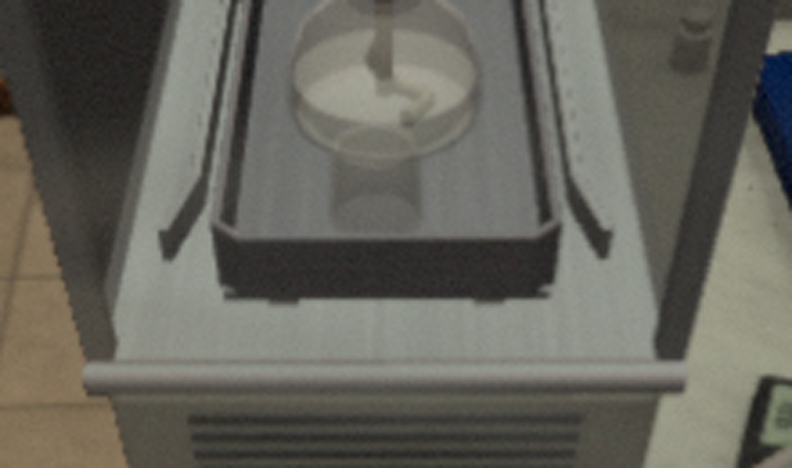

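View pics/s28.png

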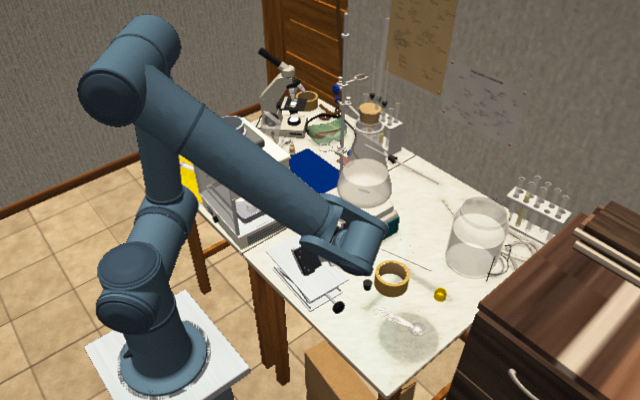

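```bash
python3 - <<'E'
from st import *
w=get_image("wrist");o,R=st()
def uv(p,off=(210,0),k=3.6): return ((p[0]+.5)/k+off[0]-.5,(p[1]+.5)/k+off[1]-.5)
ax=np.array([np.cos(np.radians(87)),np.sin(np.radians(87)),0]);
a=[onz(w,uv(p),.094) for p in [(213,232),(560,232)]];l=[onz(w,uv(p),.07) for p in [(85,375),(685,377)]];b=[onz(w,uv(p),.0725) for p in [(225,294),(548,294)]]
for n,q in (("tail top",a),("tail bot",b),("lip",l)): 
  d=q[1]-q[0];print(n,np.round(q,4).tolist(),"ang",np.degrees(np.arctan2(d[1],d[0])).round(2),"len",np.linalg.norm(d).round(4),"along",((q[0]+q[1])/2@ax).round(4))
E
```

```text
t 20.6333 p [427.6 -35.5 127.6] z [ 0.037  0.745 -0.666] y [ 0.999 -0.054 -0.005] yang -3.09 q [-0.765  0.094  2.08   0.599  1.596 -0.893] v 0.0057 F [-0.3  0.4 -0.9] gap 0.06
tail top [[0.3852, 0.204, 0.094], [0.4936, 0.1974, 0.094]] ang -3.51 len 0.1086 along 0.2234
tail bot [[0.3862, 0.2031, 0.0725], [0.4923, 0.1967, 0.0725]] ang -3.47 len 0.1062 along 0.2226
lip [[0.3432, 0.1681, 0.07], [0.5299, 0.156, 0.07]] ang -3.71 len 0.1871 along 0.1847
```

Request:
{"fn": "jog_arm", "kwargs": {
  "motion": [
    [6, [0.1, 2, -0.5], [0, 0, 0]],
    [6, [0.15, 3, -1], [0, 0, 0]],
    [6, [0.15, 3, -1], [0, 0, 0]],
    [6, [0.15, 3, -1], [0, 0, 0]],
    [6, [0.1, 2, -0.5], [0, 0, 0]],
    [6, [0.05, 1, 0], [0, 0, 0]],
    [6, [0, 0, 0], [0, 0, 0]],
    [6, [0, 0, 0], [0, 0, 0]]
  ]
}}

```text
time_s: 21.3
tcp_pos: [0.4286, 0.1182, 0.0829]
orientation: [0.661, 0.628, 0.292, -0.287]
wrist_force: [0.5, 0.2, 0.7]
finger_gap: 0.0598
```

```bash
python3 - <<'E'
from st import *
w=get_image("wrist");o,R=st();crop(w,200,0,440,170,3.3,"w30.png")
E
```

```text
t 21.35 p [428.7 117.9  83. ] z [ 0.026  0.748 -0.664] y [ 0.999 -0.046 -0.013] yang -2.63 q [-0.478  0.073  2.214  0.76   1.376 -0.786] v 0.0269 F [-0.8  0.4 -0.6] gap 0.0602
```

View pics/w30.png

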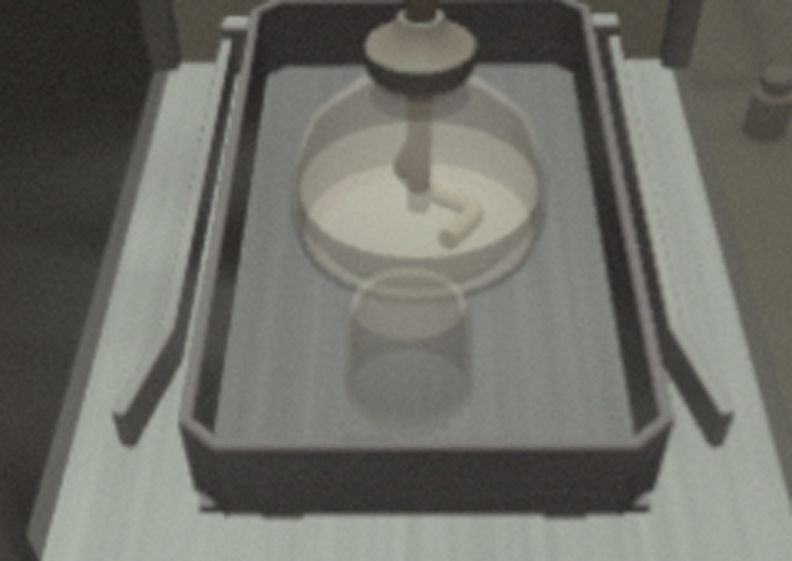

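```bash
python3 - <<'E'
from st import *
w=get_image("wrist");o,R=st()
def uv(p,off=(200,0),k=3.3): return ((p[0]+.5)/k+off[0]-.5,(p[1]+.5)/k+off[1]-.5)
a=np.radians(86.7);ax=np.array([np.cos(a),np.sin(a),0])
al=lambda p,z:(onz(w,uv(p),z)@ax).round(4)
print("tail",al((200,447),.094),al((655,447),.094),"tail bot",al((220,510),.072),al((630,510),.072))
print("stop front top",al((233,25),.086),al((605,24),.086))
print("front rim",al((265,2),.094),al((575,2),.094))
crop(w,255,0,400,30,5,"w31.png")
E
```

```text
t 21.4 p [429.3 117.2  83.2] z [ 0.027  0.747 -0.664] y [ 0.999 -0.047 -0.012] yang -2.7 q [-0.479  0.073  2.213  0.76   1.376 -0.786] v 0.0206 F [-0.7 -0.3 -0.4] gap 0.06
tail 0.2215 0.2214 tail bot 0.223 0.223
stop front top 0.4316 0.4302
front rim 0.4293 0.4275
```

View pics/w31.png

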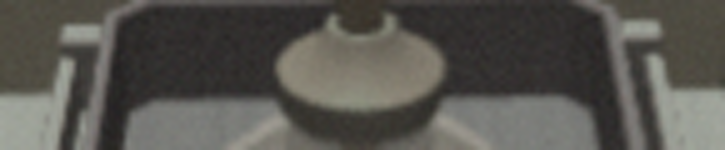

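Measured along the axis, the tail at 0.2215 plus 0.210 gives 0.4315, against the stop at 0.431, and both tail corners are equal. So it's seated and square. Retreat and hand in.

Request:
{"fn": "jog_arm", "kwargs": {
  "motion": [
    [6, [-0.05, -1.5, 0], [0, 0, 0]],
    [6, [-0.1, -2.5, 0.5], [0, 0, 0]],
    [6, [-0.1, -2.5, 1], [0, 0, 0]],
    [6, [-0.1, -2.5, 1], [0, 0, 0]],
    [6, [-0.1, -2.5, 1], [0, 0, 0]],
    [6, [-0.05, -1, 0.5], [0, 0, 0]],
    [6, [0, 0, 0], [0, 0, 0]],
    [6, [0, 0, 0], [0, 0, 0]]
  ]
}}

```text
time_s: 22.07
tcp_pos: [0.4245, -0.0188, 0.126]
orientation: [0.664, 0.626, 0.294, -0.284]
wrist_force: [-0.6, 0.4, -0.6]
finger_gap: 0.0602
```

```bash
python3 - <<'E'
from st import *
o,R=st();w=get_image("wrist");crop(w,200,0,440,150,3.3,"w32.png")
print(hand_in())
E
```

```text
t 22.0667 p [424.5 -18.8 126. ] z [ 0.034  0.745 -0.666] y [ 0.998 -0.054 -0.009] yang -3.11 q [-0.742  0.074  2.106  0.61   1.582 -0.877] v 0.0203 F [-0.6  0.4 -0.6] gap 0.0602
the job is handed in; nothing more can be done
None
```

View pics/w32.png

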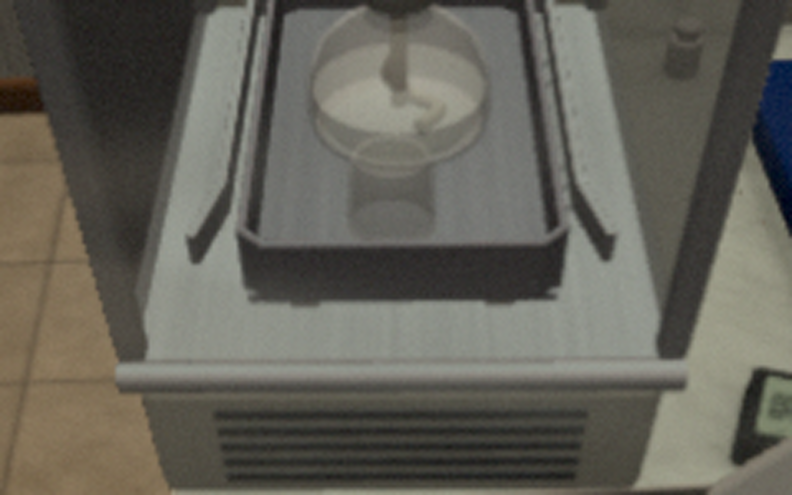

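The tray now stands in the hood against the back stop, with the lamp upright in its middle and the snuffer cap still in it. I handed the job in at 22 s.

- **Lamp:** I gripped it by the collar, lifted it about 15 mm, set it down within about 2 mm of the tray's middle and let go.
- **Slide:** I pushed the tray straight from behind with two fingertips, leaning 48°. It crossed the slot level, and the force stayed around 1 N until it met the stop at about 8 N. Then I backed the tool away.
- **Last checks:** The tail plus the tray length comes to 0.4315 m against the stop at 0.431 m, and both tail corners are equal, so the tray sits square between the rails. The arm was touching nothing.
- **A small disagreement:** One view put the tail 38 mm behind the lip instead of 35 mm, which I put down to image error. The wrist view before touching the lamp also differed from the other cameras by about 3 mm. The later, steadier views agreed.
- **Not rechecked:** In the views I took I saw nothing else on the bench disturbed, but I did not measure the other items again at the end.

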